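# Enable the classroom air supply and gauge the tilted outlet

## Task

Enable the bench air by plugging the square-footed interlock plug fully home into the square socket of the interlock box and letting go of it. Then take the test gauge by its barrel, press its open bell squarely onto the tilted nipple of the air outlet until it snaps on and its rim sits flush on the nipple's flange, and keep it pressed down there against the valve spring: the program finishes while the robot still grips the gauge and holds it down. Do not disturb the two glass beakers.

Things in the scene. Friction and masses are not known exactly. Their poses are not given: they have to be found in the camera images.
- plug: Interlock plug, loose, about 80 g, standing upright on its foot. 20 x 20 mm square steel foot, 16 mm tall (lowest 3 mm stepped in to 18.5 mm), under a 30 x 30 mm grey plastic grip block 40 mm tall (16 to 56 mm above the origin). Origin: centre of the foot's underside; z up through the block, x and y square to its faces. Any quarter turn fits the socket.
- interlock: Interlock box, fixed to the bench, grey plastic, 90 (x) x 130 (y) x 40 mm tall. Origin: centre of its underside; z up. Two holes in its top: the square socket at y = +30 mm, and an unused 16 mm round one at y = -30 mm.
- socket_mouth (a point): Centre of the square socket's mouth, in the top face of the interlock box (40 mm above the bench), axes as the box. The hole is 21.5 x 21.5 mm, sides parallel to the box's x and y, 18 mm deep, with a 2 mm chamfer. A plug fully home has the underside of its grip block on the box's top, so its foot's underside lies 16 mm below this point.
- gauge: Test gauge, loose, about 180 g, upright, round about z. Steel bell 44 mm across, 32 mm tall, open below (bore 24 mm at its 3 mm rim lip, then 32 mm; ceiling 26 mm above the rim). Black barrel 26 mm across from 32 to 75 mm, white dial on top; fingertips may rest on the flat bell shoulder (32 mm) to push. Origin: centre of the rim's underside; z up through the barrel.
- outlet: Air outlet, fixed: grey base 110 (x) x 80 (y) x 25 mm. Origin: centre of its underside; z up. The tilted nipple stands on its -x part and leans to its -x side, which faces the robot within about 0.5 rad; a straight, capped hose spigot (unused, top 63 mm above the bench) stands at x = +40 mm.
- nipple: Tilted nipple on the outlet. Origin: centre of the flange's upper face, at (-15, 0, 57) mm in the outlet's frame; z = nipple axis, outwards, tilted 0.38 rad from vertical to the outlet's -x. Flange 48 mm across on a 40 mm stem; brass nose 21 mm across, tapered, 24 mm tall; 3 sprung balls 11 mm up: the bell's lip snaps over them at about 10 N. Valve pin 8 mm across, end 32 mm above the flange.
- nipple_face (a point): Centre of the flange's upper face (the nipple's origin), z along its axis. A gauge that is fully on has its origin here (rim on the flange) and its z axis along this z.
- valve (a joint): Travel of the nipple's sprung valve pin in m, 0 = out (closed), grows as it is pressed in. A gauge pressed down until its rim is on the flange presses it to about 0.006; its spring then pushes back with about 9 N. If let go, the snapped-on gauge creeps back 3 to 5 mm, leaning a little, and the valve falls below 0.003.
- beaker_small: Small glass beaker, loose bystander, 48 mm diameter, 55 mm tall, open on top; it stands between the task's things. Origin: centre of its underside.
- beaker_big: Glass beaker, loose bystander, 68 mm diameter, 95 mm tall, in the white tray. Origin: centre of its underside.
Things that resemble listed ones, but are neither listed nor needed, are in the scene too. Of the things that look like the plug, the larger one is meant. Leave any green look-alike of the outlet alone.

How it is judged (in metres and radians):
On the way, in this order (a step that is already met when the one before it is completed fails the run):
1. the plug is home in the square socket and let go (z of plug in the frame of socket_mouth below -0.0135 m and horizontal distance between plug and socket_mouth below 0.004 m and angle between the z axis of plug and the z axis of interlock, either way round below 0.08 rad and contact force between the fingers and plug below 0.2 N), for 0.2 s.
2. the gauge is snapped on, flush with the flange, and held down by the robot (z of gauge in the frame of nipple_face between -0.004 and 0.0025 m and x of gauge in the frame of nipple_face between -0.004 and 0.004 m and y of gauge in the frame of nipple_face between -0.004 and 0.004 m and angle between the z axis of gauge and the z axis of nipple, either way round below 0.1 rad and value of joint valve above 0.004 m and contact force between the fingers and gauge above 1 N), for 0.3 s.
At the end, for the whole second after the job is handed in: Robot still grips the gauge and holds it down: rim within 2.5 mm of the flange, centred within 4 mm, square within 0.1 rad, valve in over 4 mm, pushing the outlet with over 3 N; plug still home in the square socket (foot 13.5 mm deep or more, within 4 mm and 0.08 rad) (all of step 2 and z of plug in the frame of socket_mouth below -0.0135 m and horizontal distance between plug and socket_mouth below 0.004 m and angle between the z axis of plug and the z axis of interlock, either way round below 0.08 rad and contact force between gauge and outlet above 3 N); the arm keeps its last pose, push and grip.
It fails at once if a glass beaker is disturbed (pushed more than 30 mm or tipped) (distance of any of beaker_big, beaker_small from where it was at the start of the episode above 0.03 m or angle between any of beaker_big, beaker_small's own z axis and vertical above 0.4 rad).
It also fails if it takes over 56 s, if anything falls off the work surface, if the arm or the gripper's body presses on something with over 40 N, if the wrist force passes 120 N, or if a joint passes its speed limit or range.

## Robot

A 7-joint arm with a two-finger parallel gripper is mounted at the origin on the work surface. World frame = base frame: x ahead of the robot, y to its left, z up, the work surface at z = 0. Lengths are in mm, angles in rad, forces in N, time in s.
With the tool pointing down it reaches from about 425 to 875 mm from the base axis. Payload 9.9 kg.
Tool frame: the origin (TCP) lies midway between the tips of the shut fingers; the grasp point (between the pads) lies 19 mm behind it; z points along the fingers, y is the direction in which the jaws open and shut (so a half turn about z gives the same grasp; the last joint's range is limited). The gripper opens to 85 mm and grips with 20 to 120 N. Pads are 22 mm wide; open, the fingers measure 114 mm over their backs; the gripper's body (76 mm by 85 mm) begins 54 mm behind the grasp point. The pads swing forward as they close: fully open they stand 13 mm farther back than shut.
Start: joints at [-1.303, 0.576, 0.025, 1.437, -0.015, 1.129, -0.057], TCP at [232.59, 633.664, 201.589] pointing down, gripper open.
Joint ranges: [-2.76, 2.76], [-0.34, 2.15], [-1.52, 1.57], [0.19, 2.46], [-1.09, 4.23], [0.17, 1.99], [-2.82, 2.82]. Speed limits (rad/s): [2.22, 2.22, 3.01, 3.01, 3.14, 3.14, 3.14].

## Interface

Orientations are given as a rotation vector (axis times angle).
In Python, from station import monitor, viewer, ticket, look_for, masks_of gives the robot as it stands.
- The arm moves only by the tool carry_out, never from a script. Its arguments are lists of equal length, an entry for each row: "travel": the shift along the tool's x, y, z as a fraction of full scale, a list of three; "twist": the turn, a rotation vector about the tool's x, y, z as a fraction of full scale, a list of three; "gripper": the closure, from -1 (fully open) to 1 (shut), so that 0 is half open. In form: {"travel": [[tx, ty, tz], ...], "twist": [[rx, ry, rz], ...], "gripper": [gripper, ...]}. A call has 1 to 10 rows; each row is the pose to reach, as a shift and turn from the pose commanded when the call began, along the tool's axes at that moment; what a row does not reach only later rows make up. Full scale, the value 1, is 50 cm for a shift and 0.5 rad for a turn. A row lasts 1/10 s, in which the tool goes at most 50 mm and 8.59 degrees, less where a joint would pass 70% of its speed; a pose out of reach is approached as far as the arm can. A call with a number of a shift or a turn outside -1 to 1 is refused whole. A call with a gripper value outside its range is refused whole. The fingers move at their own pace and stop on an object; the grip force is fixed at half the most. Time passes only in rows, so rows that repeat a pose let the fingers close. It gives the time, the measured TCP pose, the force and the opening at its end, in the units of the state.
- monitor.state(): the state, without advancing time (a new reading comes with each control period).
- viewer.grab_frame(name): name is "side" or "top" or "wrist"; returns the picture (480x640x3 uint8, red, green, blue); there is no depth.
- viewer.get_calibration(name): a dict with "fovy" (degrees; the focal length in pixels is half the picture's height over the tangent of half this angle, whatever the lens; pixels are square), "cx", "cy" (the principal point, pixels), "k1" (the pictures are not rectified: a ray, as slopes to the right and down, at radius r is drawn at 1 + k1 r^2 times it, then the intrinsics apply), "R" (3x3) and "t" (3): a world point X has camera coordinates R X + t; the wrist camera has in their place "T_tool_cam" (4x4, takes a point from camera to tool coordinates, whose origin is the TCP and whose axes are the flange's). Camera axes: x right, y down, z forward; pixel columns grow to the right and rows downward; lengths in mm; the calibration is good to about 2 mm. A picture is of the moment at which its call begins: read the wrist's pose just before it. get_calibration takes no time and is no camera call.
- ticket.job_done(): hands the job in, once; it reports no verdict.
Trained networks look in the newest picture that a camera, given by its name, has taken for a name from the list of things; names that differ only in an ending like _2 or _b are one class to them, and where a whole thing is asked for, a point or a joint stands for the part that bears it (a point fixed in the world has none). Each returns a list of dicts, best first, with "conf" (0 to 1); they miss things now and then, are a little off and sometimes report something else, mostly with a low value. They report only what shows in the picture. A call takes as long as a camera call. They do not tell look-alikes from the thing itself.
- look_for(camera, target): "at" ([x, y, z] in mm, in world coordinates, good to about 4 mm: the middle of the surface that is visible of it).
- masks_of(camera, target): "mask" (480x640 bool, what is visible of it).
The state is a dict: "t": time; "joint_positions": joint angles; "joint_velocities": joint speeds; "effort": joint torques, N m; "position": TCP position; "tool_rot": TCP orientation; "ft_force": force on the tool from outside, world axes, zero at the start; "wrist_torque": the same for the moment, N m; "opening": opening from 0.0 (shut) to 1.0 (fully open).
Only numpy, scipy, OpenCV 4.12 (cv2) and the standard library are available. Lean on these libraries where they do the work, as an engineer would, in place of code of your own. Each camera call takes 0.05 s, during which the arm holds its last target. There are 200 camera calls.

## Working session

There is one attempt and no reset: what is moved stays moved. The work goes in short steps, Python scripts to look and compute and a tool call to move; the robot and the scene stay as the last step left them, time stands still between calls to the robot, and variables do not carry over. Pictures are saved under pics/ and viewed, about 8 in all and at most 12, crops included, and the job is handed in when it is done.

Besides the shell and the picture viewer there is one more tool, called after "Call:" by a JSON object that holds its "fn" and its "kwargs", one argument or row to a line. carry_out: Moves the arm, as the interface text tells. Shift numbers are shares of 50 cm and turn numbers shares of 0.5 rad, none past 1 either way. Its arguments: {"type":"object","properties":{"travel":{"type":"array","items":{"type":"array","items":{"type":"number","minimum":-1,"maximum":1}}},"twist":{"type":"array","items":{"type":"array","items":{"type":"number","minimum":-1,"maximum":1}}},"gripper":{"type":"array","items":{"type":"number"}}},"required":["travel","twist","gripper"]}

```bash
ls; mkdir -p pics
cat > h.py <<'E'
import numpy as np, cv2
from scipy.spatial.transform import Rotation as Ro
from station import monitor, viewer, ticket, look_for, masks_of
def grab(n,f):
    s=monitor.state(); im=viewer.grab_frame(n); cv2.imwrite('pics/'+f,cv2.cvtColor(im,cv2.COLOR_RGB2BGR)); return s,im
def cam(n,s=None):
    c=viewer.get_calibration(n); f=240/np.tan(np.radians(c['fovy']/2))
    if n=='wrist':
        T=np.eye(4);T[:3,:3]=Ro.from_rotvec(s['tool_rot']).as_matrix();T[:3,3]=s['position']
        W=np.linalg.inv(T@np.array(c['T_tool_cam'])); R,t=W[:3,:3],W[:3,3]
    else: R,t=np.array(c['R']),np.array(c['t'])
    return f,c['cx'],c['cy'],c['k1'],R,t
def proj(C,X):
    f,cx,cy,k,R,t=C; p=np.atleast_2d(X)@R.T+t; p=p[:,:2]/p[:,2:]; p=p*(1+k*(p**2).sum(1,keepdims=True)); return p*f+[cx,cy]
def onz(C,uv,z):
    f,cx,cy,k,R,t=C; d=(np.atleast_2d(uv)-[cx,cy])/f; p=d.copy()
    for _ in range(20): p=d/(1+k*(p**2).sum(1,keepdims=True))
    r=np.c_[p,np.ones(len(p))]@R; o=-R.T@t; return o+r*((z-o[2])/r[:,2])[:,None]
def shift(target,s=None):  # world target -> tool-axis fractions from current measured pose
    s=s or monitor.state(); return Ro.from_rotvec(s['tool_rot']).inv().apply(np.array(target)-s['position'])/500
E
python3 - <<'E'
from h import *
np.set_printoptions(precision=1,suppress=True)
print(monitor.state())
for n in ['top','side']:
    grab(n,n+'0.png')
    for k in ['plug','interlock','gauge','outlet','nipple','beaker_small','beaker_big']:
        for d in look_for(n,k):
            print(n,k,round(d['conf'],2),np.array(d['at']),proj(cam(n),d['at'])[0])
print(monitor.state()['t'])
E
```

```text
pics
{'t': 0.0, 'joint_positions': array([-1.3,  0.6,  0. ,  1.4, -0. ,  1.1, -0.1]), 'joint_velocities': array([ 0., -0., -0.,  0., -0., -0.,  0.]), 'effort': array([  0. , -76.6,   2.3, -28.6,   0. ,   0. ,   0. ]), 'position': array([232.4, 633.2, 200.7]), 'tool_rot': array([-0.5, -3.1,  0. ]), 'ft_force': array([-0.3, -0.1, -0.1]), 'wrist_torque': array([ 0., -0., -0.]), 'opening': 1.0009501396348457}
top plug 0.78 [ 452.9 -226.5   54. ] [454.7 267.3]
top interlock 0.62 [ 615.3 -179.4   40.3] [428.8 199.3]
top gauge 0.79 [440.8 238.2  32.6] [247.7 273.2]
top outlet 0.81 [322.  113.1  22.9] [302.1 326.7]
top outlet 0.77 [644.6  39.3  29.2] [334.8 188.7]
top outlet 0.77 [407.5 385.8  25.7] [182.7 288. ]
top nipple 0.85 [312.2 109.6  59.4] [302.9 330.8]
top nipple 0.74 [403.5 381.5  61.4] [179.6 288. ]
top nipple 0.7 [637.   36.7  60.6] [336.3 187.4]
top beaker_small 0.87 [442.8  24.1  17.1] [341.5 273.7]
top beaker_small 0.7 [636.3  31.5  60.7] [338.6 187.7]
top beaker_big 0.66 [638.6 285.   58.9] [228.9 186.7]
top beaker_big 0.52 [444.8 239.1  31.4] [247.5 271.6]
side plug 0.8 [ 374.5 -213.    33.4] [357.3 386.4]
side plug 0.62 [ 598.6 -198.5   41. ] [460.4 311.2]
side plug 0.57 [ 443.  -233.7   44.7] [406.3 366.4]
side plug 0.24 [628.9  21.8  22.6] [378.2 255. ]
side interlock 0.84 [ 597.  -203.6   41.5] [462.3 312.9]
side gauge 0.95 [443.4 231.3  31. ] [237.2 237.1]
side outlet 0.96 [315.6  97.7  26.9] [210.  294.2]
side outlet 0.92 [402.2 369.1  29. ] [189.4 218.2]
side outlet 0.82 [630.2  23.8  23.3] [378. 254.]
side nipple 0.65 [399.4 375.5  50.2] [185.6 208.7]
side nipple 0.63 [633.   27.6  57. ] [378.7 237.4]
side nipple 0.56 [309.5  96.6  52.5] [205.1 283.4]
side beaker_small 0.74 [431.8  16.6  37.2] [293.7 287.3]
side beaker_big 0.7 [615.6 263.3  70.7] [298.4 190.8]
0.8
```

View pics/top0.png

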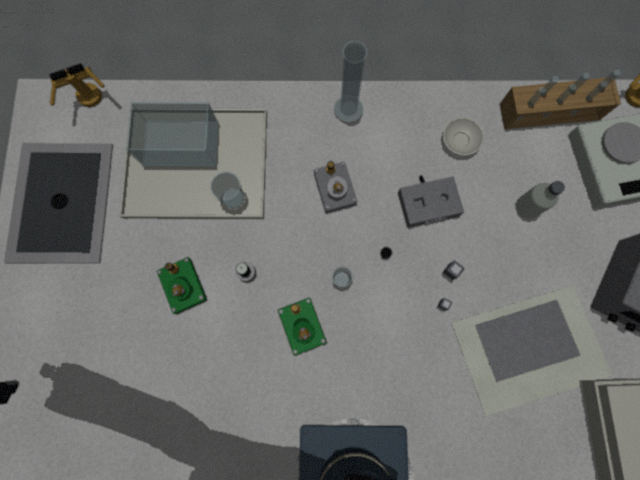

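View pics/side0.png

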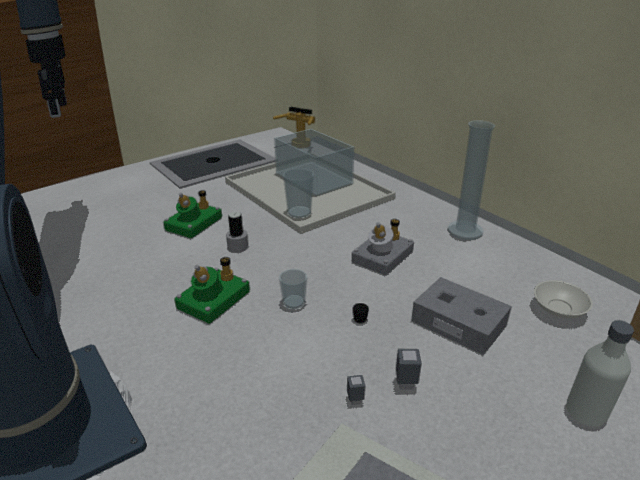

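Top view: the larger plug is at (454,269) and the small look-alike at (445,304). The grey outlet is at (335,187), and the green ones at (181,285) and (302,326) are to be left alone. The gauge is at (246,271) and the interlock box at (431,201), with its square socket to the left at about (419,202). The small beaker is at (342,279).

Run:
```python
from h import *
np.set_printoptions(precision=4,suppress=True)
s=monitor.state();print(Ro.from_rotvec(s['tool_rot']).as_matrix()); print(np.array(viewer.get_calibration('wrist')['T_tool_cam']),viewer.get_calibration('wrist')['fovy'])
print(shift([420,236,260]), shift([520,100,260]))
# interlock geometry from top/side masks
C=cam('top')
im=cv2.imread('pics/top0.png'); cv2.imwrite('pics/c1.png',cv2.resize(im[150:320,380:500],None,fx=4.5,fy=3.5*4.5/3.5,interpolation=cv2.INTER_CUBIC)[:600*2])
```

```text
[[-0.9388  0.3446 -0.    ]
 [ 0.3446  0.9388  0.0001]
 [ 0.      0.0001 -1.    ]]
[[  -0.0005   -0.9482   -0.3175   81.2916]
 [   1.       -0.0004   -0.0004   -1.5049]
 [   0.0003   -0.3175    0.9482 -173.7061]
 [   0.        0.        0.        1.    ]] 63.39175464322048
[-0.626  -0.6175 -0.1168] [-0.9074 -0.8039 -0.1168]
```

Call:
{"fn": "carry_out", "kwargs": {
  "travel": [
    [-0.0626,-0.0618,-0.04],
    [-0.125,-0.124,-0.08],
    [-0.188,-0.185,-0.12],
    [-0.25,-0.247,-0.12],
    [-0.313,-0.309,-0.12],
    [-0.376,-0.37,-0.12],
    [-0.438,-0.432,-0.12],
    [-0.5,-0.494,-0.12],
    [-0.626,-0.617,-0.12],
    [-0.626,-0.617,-0.12]
  ],
  "twist": [
    [0,0,0],
    [0,0,0],
    [0,0,0],
    [0,0,0],
    [0,0,0],
    [0,0,0],
    [0,0,0],
    [0,0,0],
    [0,0,0],
    [0,0,0]
  ],
  "gripper": [-1,-1,-1,-1,-1,-1,-1,-1,-1,-1]
}}

```text
t: 1.8
position: [421.1, 233.3, 262.0]
tool_rot: [0.552, 3.092, 0.0]
ft_force: [0.1, -0.1, -0.1]
opening: 1.002
```

Run:
```python
from h import *
np.set_printoptions(precision=3,suppress=True)
s,im=grab('wrist','w1.png'); C=cam('wrist',s)
for k in ['gauge','outlet','nipple','beaker_small']:
    for d in look_for('wrist',k): print(k,round(d['conf'],2),np.array(d['at']),proj(C,d['at'])[0])
print(shift([440,0,270]), shift([430,-228,260]), shift([430,-228,260])-shift([440,0,270]), s['joint_positions'])
```

```text
gauge 0.77 [437.2 244.7  38.5] [338.729 197.87 ]
outlet 0.92 [326.5 125.2  26.8] [191.479 135.227]
outlet 0.89 [412.7 384.8  29.1] [461.664 125.991]
outlet 0.75 [ 563.6 -135.1   17.4] [ 93.39  383.523]
nipple 0.89 [401.5 383.   62.8] [469.417 116.714]
nipple 0.83 [316.6 116.4  60. ] [166.854 130.961]
nipple 0.6 [633.3  43.3  59.4] [235.473 409.203]
beaker_small 0.85 [433.5  13.4  35.6] [141.157 264.738]
[-0.201 -0.431 -0.017] [-0.339 -0.866  0.003] [-0.138 -0.435  0.02 ] [-0.718  0.232  0.145  1.838 -0.037  1.073  0.658]
```

View pics/w1.png

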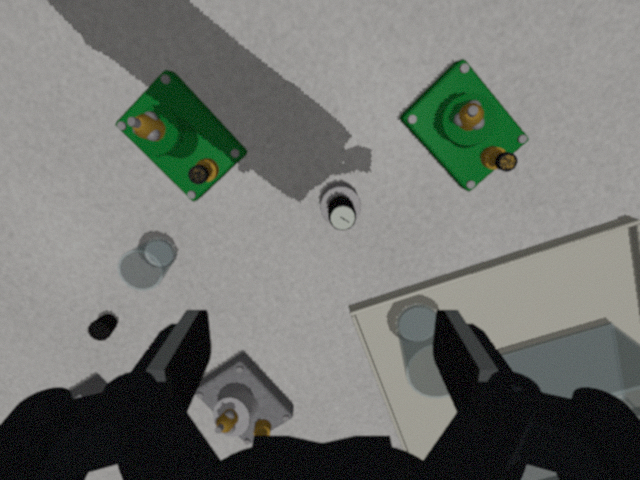

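Call:
{"fn": "carry_out", "kwargs": {
  "travel": [
    [-0.04,-0.075,-0.01],
    [-0.08,-0.15,-0.02],
    [-0.12,-0.225,-0.03],
    [-0.16,-0.3,-0.04],
    [-0.2,-0.376,-0.05],
    [-0.24,-0.45,-0.06],
    [-0.28,-0.525,-0.07],
    [-0.36,-0.68,-0.076],
    [-0.402,-0.753,-0.076],
    [-0.402,-0.753,-0.076]
  ],
  "twist": [
    [0,0,0],
    [0,0,0],
    [0,0,0],
    [0,0,0],
    [0,0,0],
    [0,0,0],
    [0,0,0],
    [0,0,0],
    [0,0,0],
    [0,0,0]
  ],
  "gripper": [-1,-1,-1,-1,-1,-1,-1,-1,-1,-1]
}}

```text
t: 3.05
position: [479.7, -188.8, 299.8]
tool_rot: [0.55, 3.092, -0.002]
ft_force: [0.3, 1.3, 0.3]
opening: 0.999
```

Run:
```python
from h import *
np.set_printoptions(precision=3,suppress=True)
s,im=grab('wrist','w2.png'); C=cam('wrist',s); print(s['position'],s['tool_rot'],s['joint_positions'])
for k in ['plug','interlock']:
    for d in look_for('wrist',k): print(k,round(d['conf'],2),np.array(d['at']),proj(C,d['at'])[0])
    for m in masks_of('wrist',k):
        mm=m['mask'].astype(np.uint8); print(m['conf'],cv2.minAreaRect(cv2.findNonZero(mm)))
```

```text
[ 479.749 -188.777  299.775] [ 0.55   3.092 -0.002] [-0.026  0.274  0.415  1.701 -0.117  1.19   1.638]
plug 0.94 [ 451.  -229.1   51.7] [279.243 170.823]
plug 0.74 [ 372.7 -208.9   37.8] [270.213  91.899]
0.74 ((278.9000244140625, 169.3000030517578), (30.35786247253418, 34.152591705322266), 18.434947967529297)
0.3 ((547.4506225585938, 253.1072998046875), (106.91588592529297, 75.47003173828125), 58.392494201660156)
interlock 0.89 [ 610.8 -185.8   40.1] [362.391 279.789]
0.83 ((360.3132629394531, 282.38409423828125), (85.23135375976562, 108.88124084472656), 58.39250564575195)
```

View pics/w2.png

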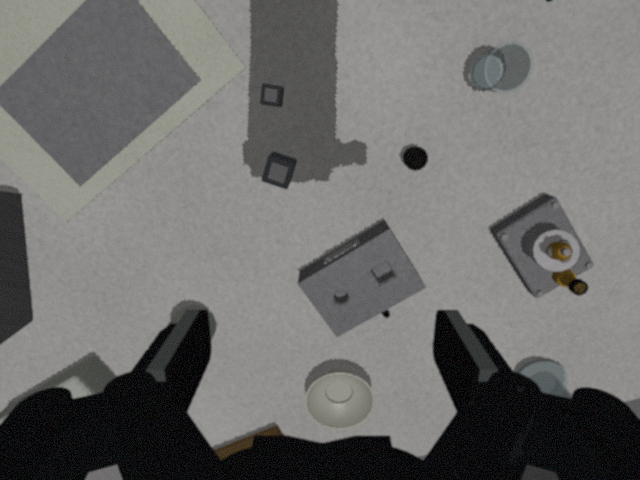

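The large plug is at (279,170), with the small look-alike at (272,95). The interlock's top face is centred near (362,282), with its square socket at about (383,271) and the round hole at (341,297).

Run:
```python
import cv2
im=cv2.imread('pics/w2.png')[145:343,250:436]
im=cv2.convertScaleAbs(cv2.resize(im,None,fx=3,fy=3,interpolation=cv2.INTER_CUBIC),alpha=1.8)
cv2.imwrite('pics/c2.png',im)
```

```text
(no output)
```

View pics/c2.png

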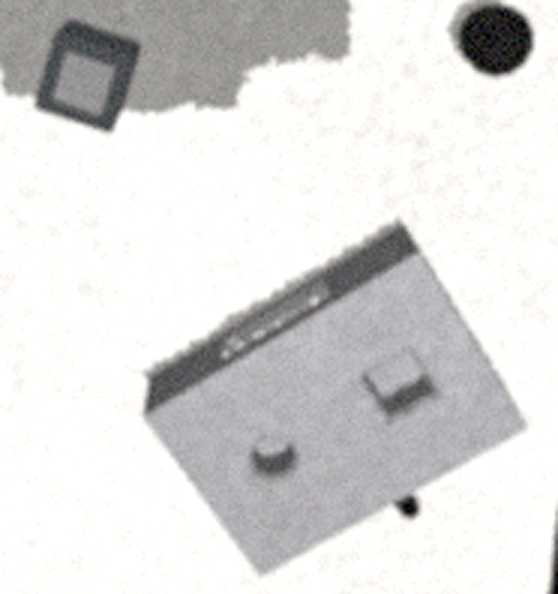

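Run:
```python
from h import *
np.set_printoptions(precision=2,suppress=True)
s=dict(position=np.array([479.749,-188.777,299.775]),tool_rot=np.array([.55,3.092,-.002])); C=cam('wrist',s)
g=lambda a,z: onz(C,np.array(a)/3+[250,145],z)
A=g([[146,412],[418,252],[526,427],[262,575]],40); print(A,A.mean(0)); 
e=[A[(i+1)%4]-A[i] for i in range(4)]; print([(np.linalg.norm(v),np.degrees(np.arctan2(v[1],v[0]))) for v in e])
h=g([[400,382]],40)[0]; print('hole',h, 'round',g([[272,456]],40))
P=g([[65,52],[115,67],[103,113],[52,100]],56); print(P.mean(0)); e=[P[(i+1)%4]-P[i] for i in range(4)]; print([(np.linalg.norm(v),np.degrees(np.arctan2(v[1],v[0]))) for v in e])
```

```text
[[ 587.24 -260.32   40.  ]
 [ 559.82 -135.85   40.  ]
 [ 647.19 -116.45   40.  ]
 [ 676.14 -241.45   40.  ]] [ 617.6  -188.52   40.  ]
[(np.float64(127.4487061316668), np.float64(102.42180227451097)), (np.float64(89.49437075874745), np.float64(12.517802894052586)), (np.float64(128.30760388997314), np.float64(-76.96085701925178)), (np.float64(90.87939256600191), np.float64(-168.02046941355906))]
hole [ 610.22 -158.89   40.  ] round [[ 623.91 -218.59   40.  ]]
[ 451.95 -230.57   56.  ]
[(np.float64(18.383862987254627), np.float64(53.07779211066501)), (np.float64(17.231106709962873), np.float64(-36.346261506872715)), (np.float64(18.801888447609745), np.float64(-124.69149442239714)), (np.float64(17.963550493978985), np.float64(142.34235446832685))]
```

Call:
{"fn": "carry_out", "kwargs": {
  "travel": [
    [0.006,-0.025,0.09],
    [0.012,-0.05,0.18],
    [0.018,-0.075,0.27],
    [0.023,-0.097,0.34],
    [0.023,-0.097,0.34]
  ],
  "twist": [
    [0,0,0.14],
    [0,0,0.28],
    [0,0,0.42],
    [0,0,0.565],
    [0,0,0.565]
  ],
  "gripper": [-1,-1,-1,-1,-1]
}}

```text
t: 3.8
position: [448.9, -225.6, 126.3]
tool_rot: [-0.977, -2.978, -0.001]
ft_force: [-0.0, 0.3, -0.5]
opening: 1.001
```

Run:
```python
from h import *
np.set_printoptions(precision=3,suppress=True)
s,im=grab('wrist','w3.png'); C=cam('wrist',s); print(s['position'],s['tool_rot'],s['joint_positions'])
c=proj(C,[452,-230.5,56])[0];print(c)
q=[[452+15*1.414*np.cos(np.radians(53.6+45+90*k)),-230.5+15*1.414*np.sin(np.radians(53.6+45+90*k)),56] for k in range(4)]
im=cv2.imread('pics/w3.png'); cv2.polylines(im,[proj(C,q).round().astype(int)],True,(0,0,255),1)
x,y=c.round().astype(int); y0=max(0,y-75);x0=max(0,x-100); print(x0,y0)
cv2.imwrite('pics/c3.png',cv2.resize(im[y0:y0+150,x0:x0+200],None,fx=4,fy=4,interpolation=cv2.INTER_CUBIC))
```

```text
[ 448.949 -225.621  126.262] [-0.977 -2.978 -0.001] [ 0.076  0.449  0.426  1.988 -0.261  0.765  1.592]
[320.763 242.121]
221 167
```

View pics/c3.png

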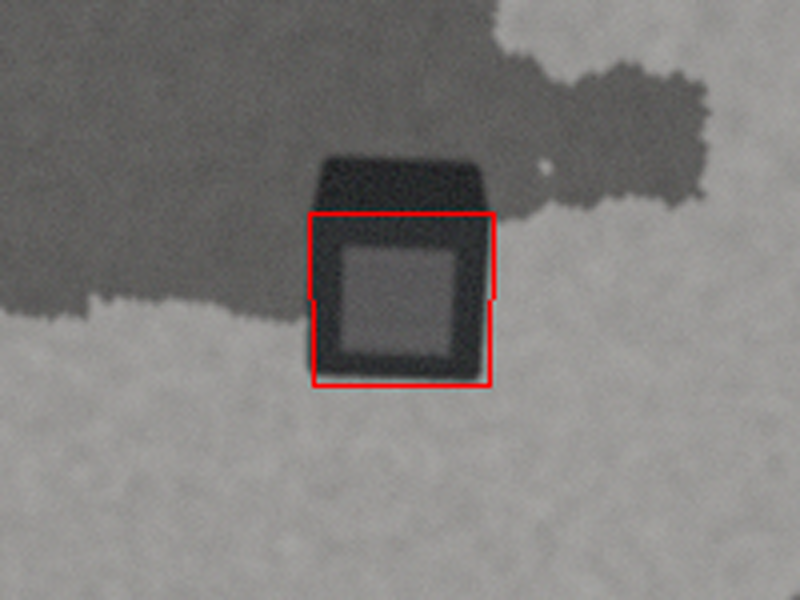

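Run:
```python
from h import *
np.set_printoptions(precision=4,suppress=True)
s=monitor.state();print(s['t'],s['position'],s['tool_rot'],shift([452,-230.5,26]),s['joint_velocities'])
R=Ro.from_rotvec(s['tool_rot']).as_matrix();print(R, np.degrees(np.arctan2(R[1,1],R[0,1])))
```

```text
3.85 [ 450.8675 -225.9844  128.6597] [-0.9742 -2.9825 -0.001 ] [-0.008  -0.0058  0.2053] [-0.0093 -0.0465  0.0038 -0.064   0.0158  0.0338  0.007 ]
[[-0.8072  0.5903 -0.0036]
 [ 0.5903  0.8072  0.0019]
 [ 0.004  -0.0006 -1.    ]] 53.82329586486354
```

Call:
{"fn": "carry_out", "kwargs": {
  "travel": [
    [0,0,0.05],
    [0,0,0.1],
    [0,0,0.1],
    [0,0,0.1],
    [0,0,0.1]
  ],
  "twist": [
    [0,0,0],
    [0,0,0],
    [0,0,0],
    [0,0,0],
    [0,0,0]
  ],
  "gripper": [-1,-1,-1,-1,-1]
}}

```text
t: 4.35
position: [453.1, -228.0, 81.6]
tool_rot: [0.977, 2.983, 0.0]
ft_force: [0.5, 0.7, -0.3]
opening: 0.996
```

Run:
```python
from h import *
np.set_printoptions(precision=4,suppress=True)
s,im=grab('wrist','w4.png'); C=cam('wrist',s)
print(s['t'],s['position'],s['tool_rot'],shift([452,-230.5,26]),s['joint_velocities'],proj(C,[452,-230.5,56]))
for m in masks_of('wrist','plug')[:2]:
    print(m['conf'],cv2.minAreaRect(cv2.findNonZero(m['mask'].astype(np.uint8))))
g=cv2.cvtColor(im,cv2.COLOR_RGB2GRAY); cv2.imwrite('pics/c4.png',im[150:450,150:490,::-1].repeat(2,0).repeat(2,1))
```

```text
4.35 [ 453.0971 -228.045    81.5726] [0.9765 2.9828 0.0004] [-0.0011 -0.005   0.1108] [ 0.0063  0.0025  0.0032  0.0084 -0.0034 -0.0092  0.0033] [[319.3799 260.0282]]
0.92 ((318.7911682128906, 248.51211547851562), (54.07807922363281, 68.39898681640625), 2.385944128036499)
```

View pics/c4.png

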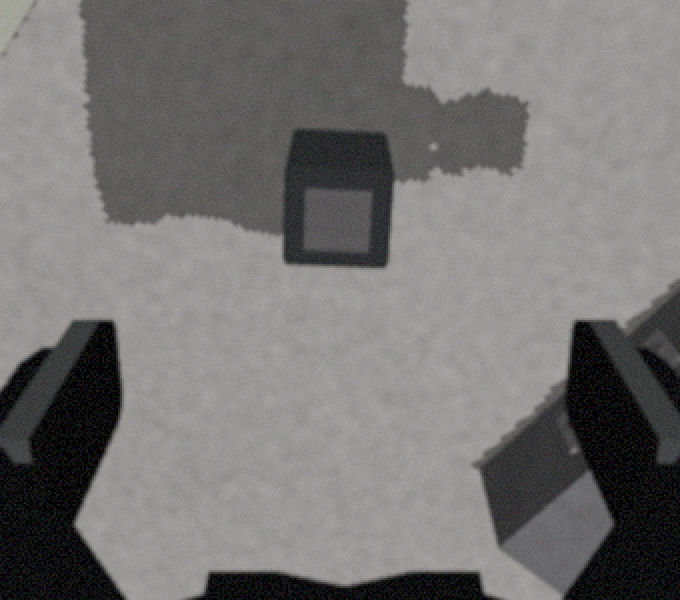

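Call:
{"fn": "carry_out", "kwargs": {
  "travel": [
    [-0.001,-0.005,0.06],
    [-0.001,-0.005,0.111],
    [-0.001,-0.005,0.111],
    [-0.001,-0.005,0.111],
    [-0.001,-0.005,0.111],
    [-0.001,-0.005,0.111],
    [-0.001,-0.005,0.111],
    [-0.001,-0.005,0.111],
    [-0.001,-0.005,0.111],
    [-0.001,-0.005,0.111]
  ],
  "twist": [
    [0,0,0],
    [0,0,0],
    [0,0,0],
    [0,0,0],
    [0,0,0],
    [0,0,0],
    [0,0,0],
    [0,0,0],
    [0,0,0],
    [0,0,0]
  ],
  "gripper": [-1,-1,-1,1,1,1,1,1,1,1]
}}

```text
t: 5.45
position: [454.7, -232.7, 28.2]
tool_rot: [0.978, 2.975, -0.001]
ft_force: [0.3, 3.5, 43.7]
opening: 0.008
```

Run:
```python
from h import *
np.set_printoptions(precision=4,suppress=True)
s=monitor.state();R=Ro.from_rotvec(s['tool_rot']).as_matrix()
print(s['t'],s['position'],s['tool_rot'],s['opening'],s['ft_force'],np.degrees(np.arctan2(R[1,1],R[0,1])))
print(shift([611,-159,120]),s['joint_positions'])
```

```text
5.45 [ 454.735  -232.6546   28.2099] [ 0.9776  2.9748 -0.0006] 0.008316795279175252 [ 0.2605  3.4968 43.6924] 53.61664712342676
[-0.166   0.3045 -0.1811] [ 0.1685  0.5953  0.3187  2.0778 -0.3692  0.5111  1.6946]
```

Run:
```python
from h import *
grab('wrist','w5.png')
a=cv2.imread('pics/w5.png')
grab('side','s5.png')
b=cv2.imread('pics/s5.png')
cv2.imwrite('pics/c5.png',np.hstack([cv2.resize(a[120:480,160:480],(400,450)),cv2.resize(b[260:440,320:480],(400,450))]))
```

```text
(no output)
```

View pics/c5.png

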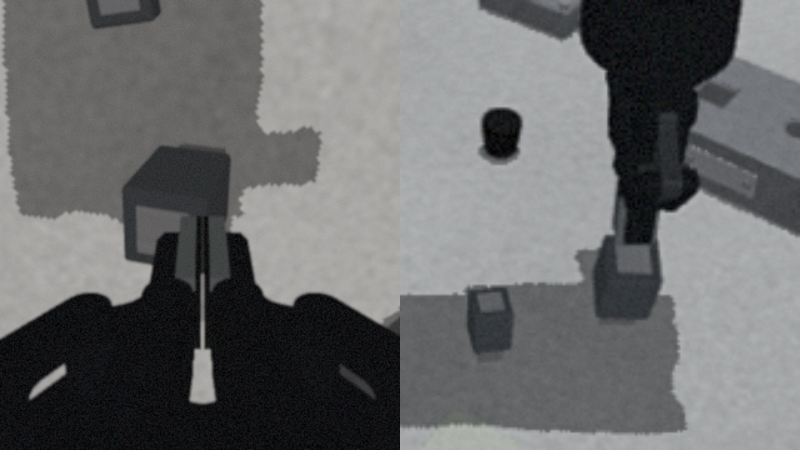

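Run:
```python
from h import *
np.set_printoptions(precision=1,suppress=True)
s=monitor.state();print(s['position'],s['ft_force'],s['t'],s['opening'])
C=cam('side');W=cam('wrist',s)
p=s['position']
for z in (28,40,56): print(z,proj(C,[p[0],p[1],z]),proj(W,[p[0],p[1],z]))
print(proj(C,[[452,-230.5,56],[452,-230.5,16],[452,-230.5,0]]))
for n in('wrist','side'):
  for d in look_for(n,'plug'): print(n,d['conf'],d['at'])
```

```text
[ 455.  -232.1   28.2] [ 1.4  3.6 44.6] 5.55 0.010615540695446908
28 [[410.4 370.6]] [[324.5 278.7]]
40 [[411.3 364.3]] [[324.8 290. ]]
56 [[412.5 355.8]] [[325.2 307.4]]
[[410.1 356.1]
 [407.2 377.1]
 [406.1 385.1]]
wrist 0.92 [441.4, -232.0, 48.7]
wrist 0.66 [371.7, -205.4, 37.5]
side 0.79 [441.6, -241.5, 46.4]
side 0.67 [372.6, -211.5, 37.1]
```

Call:
{"fn": "carry_out", "kwargs": {
  "travel": [
    [0,0,-0.04],
    [0,0,-0.12],
    [0,0,-0.16],
    [0,0,-0.16],
    [0,0,-0.16]
  ],
  "twist": [
    [0,0,0],
    [0,0,0],
    [0,0,0],
    [0,0,0],
    [0,0,0]
  ],
  "gripper": [1,1,1,1,1]
}}

```text
t: 6.15
position: [450.7, -230.2, 104.4]
tool_rot: [0.979, 2.984, 0.0]
ft_force: [0.0, -0.7, 0.2]
opening: 0.002
```

Run:
```python
from h import *
np.set_printoptions(precision=1,suppress=True)
s,_=grab('wrist','w6.png'); print(s['position'],s['ft_force'],s['t'],s['opening'],s['tool_rot'])
print(proj(cam('wrist',s),[s['position']]))
a=cv2.imread('pics/w6.png')
grab('side','s6.png')
b=cv2.imread('pics/s6.png');print(proj(cam('side'),[s['position']]))
cv2.imwrite('pics/c6.png',np.hstack([cv2.resize(a[120:360,200:440],(400,400),interpolation=2),cv2.resize(b[300:400,340:440],(400,400),interpolation=2)]))
```

```text
[ 450.7 -230.2  104.4] [ 0.  -0.7  0.2] 6.15 0.0020116547645622324 [1. 3. 0.]
[[324.5 278.9]]
[[412.9 328.9]]
```

View pics/c6.png

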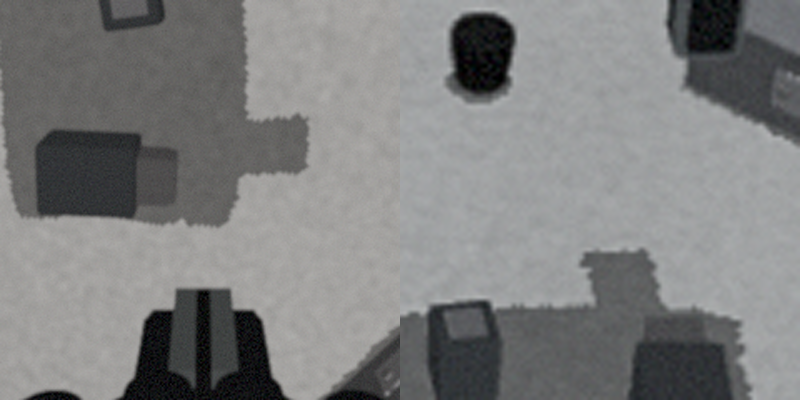

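The wrist picture shows the plug tipped on its side at about (250,225), and the fingertips appear about 28 mm higher than the reported TCP in both views. I'll check this with a gentle touch on the bare bench.

Call:
{"fn": "carry_out", "kwargs": {
  "travel": [
    [-0.05,0.035,0],
    [-0.097,0.071,0.05],
    [-0.097,0.071,0.13],
    [-0.097,0.071,0.188],
    [-0.097,0.071,0.188],
    [-0.097,0.071,0.188]
  ],
  "twist": [
    [0,0,0],
    [0,0,0],
    [0,0,0],
    [0,0,0],
    [0,0,0],
    [0,0,0]
  ],
  "gripper": [1,1,1,1,1,1]
}}

```text
t: 6.85
position: [509.8, -230.7, 9.6]
tool_rot: [-0.98, -2.982, 0.0]
ft_force: [0.4, -0.2, 0.2]
opening: -0.002
```

Call:
{"fn": "carry_out", "kwargs": {
  "travel": [
    [0,0,0.01],
    [0,0,0.014],
    [0,0,0.018],
    [0,0,0.018]
  ],
  "twist": [
    [0,0,0],
    [0,0,0],
    [0,0,0],
    [0,0,0]
  ],
  "gripper": [1,1,1,1]
}}

```text
t: 7.25
position: [510.8, -230.5, 1.5]
tool_rot: [0.979, 2.984, 0.0]
ft_force: [-0.0, 0.4, 0.0]
opening: 0.001
```

Run:
```python
from h import *
np.set_printoptions(precision=1,suppress=True)
s,_=grab('wrist','w7.png'); print(s['position'],s['ft_force'],s['t'],s['opening'],s['tool_rot'])
print(proj(cam('wrist',s),[s['position']]))
a=cv2.imread('pics/w7.png')
grab('side','s7.png')
b=cv2.imread('pics/s7.png');print(proj(cam('side'),[s['position'],s['position']+[0,0,28]]))
cv2.imwrite('pics/c7.png',np.hstack([cv2.resize(a[120:360,160:400],(400,400),interpolation=2),cv2.resize(b[300:400,370:470],(400,400),interpolation=2)]))
for n in('wrist','side','top'):
  if n=='top':grab(n,'t7.png')
  for d in look_for(n,'plug'): print(n,d['conf'],d['at'])
```

```text
[ 510.8 -230.5    1.5] [-0.   0.4  0. ] 7.25 0.0011971034606796053 [1. 3. 0.]
[[324.5 278.9]]
[[434.6 366. ]
 [437.  351.9]]
wrist 0.82 [424.5, -260.4, 26.1]
wrist 0.6 [384.3, -212.4, 24.2]
side 0.98 [373.1, -215.1, 33.4]
side 0.93 [413.7, -268.9, 27.8]
```

View pics/c7.png

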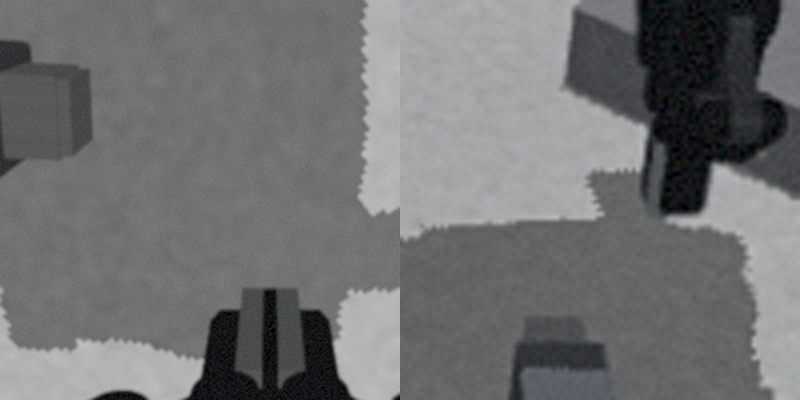

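The side view puts the fingertips at (437,353), which matches a tip 28 mm above the reported TCP. I'll lower further until it touches.

Call:
{"fn": "carry_out", "kwargs": {
  "travel": [
    [0,0,0.02],
    [0,0,0.036],
    [0,0,0.044],
    [0,0,0.044]
  ],
  "twist": [
    [0,0,0],
    [0,0,0],
    [0,0,0],
    [0,0,0]
  ],
  "gripper": [1,1,1,1]
}}

```text
t: 7.95
position: [509.9, -230.3, -21.9]
tool_rot: [-0.979, -2.983, -0.0]
ft_force: [0.2, -0.1, -0.6]
opening: -0.002
```

Call:
{"fn": "carry_out", "kwargs": {
  "travel": [
    [0,0,0.004],
    [0,0,0.004]
  ],
  "twist": [
    [0,0,0],
    [0,0,0]
  ],
  "gripper": [1,1]
}}

```text
t: 8.15
position: [510.6, -230.6, -23.0]
tool_rot: [-0.98, -2.985, 0.0]
ft_force: [0.3, -0.5, -0.9]
opening: 0.004
```

Call:
{"fn": "carry_out", "kwargs": {
  "travel": [
    [0,0,0.004],
    [0,0,0.004]
  ],
  "twist": [
    [0,0,0],
    [0,0,0]
  ],
  "gripper": [1,1]
}}

```text
t: 8.35
position: [510.6, -230.5, -25.0]
tool_rot: [0.98, 2.985, 0.0]
ft_force: [0.1, -0.2, -0.3]
opening: -0.001
```

Call:
{"fn": "carry_out", "kwargs": {
  "travel": [
    [0,0,0.004],
    [0,0,0.004]
  ],
  "twist": [
    [0,0,0],
    [0,0,0]
  ],
  "gripper": [1,1]
}}

```text
t: 8.55
position: [510.5, -230.5, -27.0]
tool_rot: [-0.98, -2.985, -0.0]
ft_force: [0.0, 0.4, 0.3]
opening: -0.001
```

Call:
{"fn": "carry_out", "kwargs": {
  "travel": [
    [0,0,0.004],
    [0,0,0.004]
  ],
  "twist": [
    [0,0,0],
    [0,0,0]
  ],
  "gripper": [1,1]
}}

```text
t: 8.75
position: [510.5, -230.5, -29.1]
tool_rot: [-0.98, -2.985, 0.0]
ft_force: [-0.2, 0.1, -0.4]
opening: 0.004
```

Call:
{"fn": "carry_out", "kwargs": {
  "travel": [
    [0,0,0.003],
    [0,0,0.003]
  ],
  "twist": [
    [0,0,0],
    [0,0,0]
  ],
  "gripper": [1,1]
}}

```text
t: 8.95
position: [510.7, -230.5, -29.6]
tool_rot: [0.98, 2.984, 0.001]
ft_force: [-1.6, 1.8, 12.3]
opening: 0.001
```

Contact came at a reported z of −29.3. The true fingertips are therefore 29 mm behind the reported TCP along the tool's z, and I'll correct for that from here on. Next I'll look at the fallen plug.

Call:
{"fn": "carry_out", "kwargs": {
  "travel": [
    [0,0,-0.08],
    [0.05,-0.04,-0.17],
    [0.097,-0.071,-0.26],
    [0.14,-0.1,-0.3],
    [0.14,-0.1,-0.3],
    [0.14,-0.1,-0.3]
  ],
  "twist": [
    [0,0,0],
    [0,0,0],
    [0,0,0],
    [0,0,0],
    [0,0,0],
    [0,0,0]
  ],
  "gripper": [-1,-1,-1,-1,-1,-1]
}}

```text
t: 9.55
position: [425.0, -229.3, 120.3]
tool_rot: [0.979, 2.983, 0.001]
ft_force: [0.3, 0.2, 0.5]
opening: 0.992
```

Run:
```python
from h import *
np.set_printoptions(precision=3,suppress=True)
s,im=grab('wrist','w8.png'); C=cam('wrist',s); print(s['position'],s['tool_rot'],s['t'],s['joint_positions'])
for m in masks_of('wrist','plug'):
    r=cv2.minAreaRect(cv2.findNonZero(m['mask'].astype(np.uint8)));print(m['conf'],r)
g=cv2.imread('pics/w8.png')
ms=masks_of('wrist','plug'); ms=max(ms,key=lambda m:m['mask'].sum())['mask']
y,x=np.nonzero(ms); x0=max(0,int(x.mean())-75);y0=max(0,int(y.mean())-70);print(x0,y0)
a=cv2.convertScaleAbs(cv2.resize(g[y0:y0+140,x0:x0+160],None,fx=4,fy=4,interpolation=2),alpha=2)
cv2.imwrite('pics/c8.png',a)
```

```text
[ 424.987 -229.325  120.317] [0.979 2.983 0.001] 9.55 [ 0.091  0.429  0.434  2.051 -0.272  0.714  1.633]
0.74 ((287.33392333984375, 244.3114471435547), (77.34163665771484, 49.37763977050781), 1.5074357986450195)
0.6 ((302.7615966796875, 150.09231567382812), (35.597965240478516, 32.99323272705078), 82.87498474121094)
0.58 ((501.23284912109375, 376.070556640625), (136.64187622070312, 178.26361083984375), 48.06648635864258)
438 281
```

View pics/c8.png

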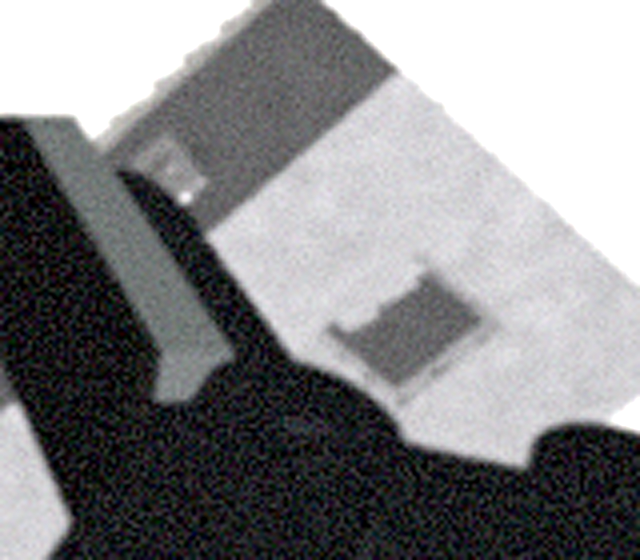

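Run:
```python
from h import *
np.set_printoptions(precision=2,suppress=True,linewidth=200)
s=dict(position=np.array([424.987,-229.325,120.317]),tool_rot=np.array([.979,2.983,.001])); C=cam('wrist',s)
print('hole',onz(C,[[438+410.5/4,281+326/4]],40), onz(C,np.array([[330,325],[425,262],[492,320],[395,397]])/4+[438,281],40))
g=cv2.GaussianBlur(cv2.imread('pics/w8.png',0),(3,3),0)
sub=cv2.resize(g[205:285,240:335],None,fx=0.5,fy=0.5,interpolation=cv2.INTER_AREA)
for i,r in enumerate(sub): print(205+2*i,' '.join('%2d'%(v//2) for v in r))
```

```text
hole [[ 611.15 -158.69   40.  ]] [[ 601.92 -171.     40.  ]
 [ 599.73 -150.     40.  ]
 [ 619.01 -145.56   40.  ]
 [ 624.3  -168.56   40.  ]]
205 46 47 47 47 48 48 47 47 48 47 47 45 45 46 46 46 47 47 46 46 46 45 45 45 46 46 47 48 47 47 46 47 47 46 46 45 45 44 45 45 45 46 46 46 45 45 45 46
207 47 47 47 47 47 47 47 48 48 48 47 46 46 46 47 46 46 47 47 48 47 46 45 45 46 46 46 47 47 47 47 47 46 46 46 45 44 45 46 46 46 46 46 45 44 44 45 45
209 47 47 48 47 47 47 47 48 48 48 47 46 46 46 47 47 46 46 47 48 48 47 45 46 46 46 46 48 47 47 47 47 47 46 46 46 46 46 46 46 46 46 46 45 44 43 44 44
211 47 47 47 47 47 46 46 47 47 48 47 46 45 46 46 47 47 47 48 48 48 46 44 45 47 47 47 47 47 46 46 47 47 46 46 47 47 47 46 46 46 45 45 45 45 44 44 44
213 46 46 47 47 46 47 46 46 47 47 47 46 46 46 46 46 46 46 47 48 47 47 46 46 47 47 47 47 46 46 47 47 47 47 46 46 47 46 46 45 44 44 45 45 45 45 45 44
215 46 46 46 47 47 47 47 46 46 46 47 46 46 46 46 46 46 46 47 47 48 47 48 48 47 46 46 46 46 46 46 47 47 47 45 46 46 46 45 45 45 45 45 45 45 45 45 45
217 46 46 46 47 48 48 47 46 45 45 45 44 45 45 46 45 46 47 46 47 47 48 
[... 4261 characters left out ...]
 74 74 74 75 77 77 77 76 76 76 76 75 75 75 74 73 74 76 77 76 76 76 75 74 74 75 76 76 75 75 74 73 74 74 75 76
277 75 75 75 75 77 78 77 76 76 76 75 75 75 75 74 75 76 77 77 76 75 75 76 75 75 75 74 73 75 77 76 76 75 75 76 76 76 77 77 77 75 75 74 73 73 74 76 77
279 76 75 75 75 75 77 77 76 76 77 77 76 76 75 74 73 74 76 76 77 76 76 77 76 76 76 75 74 75 76 77 76 74 74 75 76 77 78 78 77 76 75 74 73 72 73 75 77
281 76 76 75 75 74 75 75 74 75 77 78 77 76 75 74 73 74 75 77 77 77 77 77 77 77 78 77 75 75 75 76 75 74 74 74 74 75 76 77 76 75 74 73 73 73 74 74 76
283 77 76 75 75 75 75 74 74 74 75 76 76 76 75 75 74 76 77 77 76 76 76 76 77 77 77 77 76 76 75 75 74 74 75 75 74 74 75 76 75 75 74 74 74 75 75 74 75
```

Run:
```python
from h import *
np.set_printoptions(precision=2,suppress=True,linewidth=200)
s=dict(position=np.array([424.987,-229.325,120.317]),tool_rot=np.array([.979,2.983,.001])); C=cam('wrist',s)
P=onz(C,[[250,230.3],[304.2,232],[303.3,270],[250,267.5]],30);print(P,P.mean(0))
for i in range(4):
    v=P[(i+1)%4]-P[i];print(np.linalg.norm(v),np.degrees(np.arctan2(v[1],v[0])))
F=onz(C,[[325.5,249]],25);print(F)
```

```text
[[ 397.33 -273.98   30.  ]
 [ 421.26 -243.65   30.  ]
 [ 444.41 -262.05   30.  ]
 [ 419.52 -292.42   30.  ]] [ 420.63 -268.03   30.  ]
38.639561571282876 51.719835215700165
29.566281019586036 -38.467641003587275
39.272046291614366 -129.34350607984487
28.846370842286174 140.28469781844765
[[ 442.32 -240.13   25.  ]]
```

The plug lies with its block centred at about (421,−268) mm and its foot pointing along 51°. I'll yaw so the jaws close across it, grip it with the tool tilted and tip it upright.

Call:
{"fn": "carry_out", "kwargs": {
  "travel": [
    [0,0,0],
    [0,0,0],
    [0,0,0],
    [0,0,0]
  ],
  "twist": [
    [0,0,0.28],
    [0,0,0.56],
    [0,0,0.84],
    [0,0,1.0]
  ],
  "gripper": [-0.2,-0.2,-0.2,-0.2]
}}

```text
t: 10.1
position: [424.9, -229.1, 118.4]
tool_rot: [-1.693, -2.644, 0.002]
ft_force: [0.4, -0.8, -0.3]
opening: 0.597
```

Call:
{"fn": "carry_out", "kwargs": {
  "travel": [
    [0,0,0],
    [0,0,0],
    [0,0,0],
    [0,0,0]
  ],
  "twist": [
    [0,0,0.28],
    [0,0,0.56],
    [0,0,0.84],
    [0,0,1.0]
  ],
  "gripper": [-0.2,-0.2,-0.2,-0.2]
}}

```text
t: 10.5
position: [424.9, -229.1, 118.4]
tool_rot: [-2.295, -2.144, 0.003]
ft_force: [0.4, 0.6, 0.1]
opening: 0.597
```

Call:
{"fn": "carry_out", "kwargs": {
  "travel": [
    [0,0,0],
    [0,0,0],
    [0,0,0],
    [0,0,0],
    [0,0,0]
  ],
  "twist": [
    [0,0,0.28],
    [0,0,0.56],
    [0,0,0.84],
    [0,0,1.0],
    [0,0,1.0]
  ],
  "gripper": [-0.2,-0.2,-0.2,-0.2,-0.2]
}}

```text
t: 11.0
position: [424.8, -229.1, 118.4]
tool_rot: [-2.751, -1.516, 0.004]
ft_force: [-0.2, -0.0, -0.3]
opening: 0.598
```

```bash
cat >> h.py <<'E'
def Rz(yaw_y,tilt=0): # tool orientation: jaws (tool y) at world angle yaw_y deg, tool z down tilted by tilt rad towards tool +x
    a=np.radians(yaw_y); y=[np.cos(a),np.sin(a),0]; z=[0,0,-1]; x=np.cross(y,z)
    return Ro.from_matrix(np.c_[x,y,z])*Ro.from_rotvec([0,tilt,0])
def goto(tip,R,s=None): # fractions for a true-tip (29 mm behind reported TCP) target and orientation R
    s=s or monitor.state(); R0=Ro.from_rotvec(s['tool_rot']); p=np.array(tip)+29*R.apply([0,0,1])
    return R0.inv().apply(p-s['position'])/500,(R0.inv()*R).as_rotvec()/.5
E
python3 - <<'E'
from h import *
np.set_printoptions(precision=4,suppress=True)
s=monitor.state();R=Ro.from_rotvec(s['tool_rot']).as_matrix()
print(s['t'],s['position'],R,s['joint_positions'],np.degrees(np.arctan2(R[1,1],R[0,1])))
for h in(9,70): print(goto([424.4,-263.3,h],Rz(-39,.7),s), goto([424.4,-263.3,h],Rz(-39,.49),s))
E
```

```text
11.0 [ 424.7627 -229.1199  118.4422] [[ 0.5343  0.8453 -0.0025]
 [ 0.8453 -0.5343 -0.0008]
 [-0.002  -0.0017 -1.    ]] [-0.1852  0.5519  0.8886  2.0582 -0.5943  0.8087  0.4974] -32.29422092823951
(array([-0.0205,  0.0407,  0.2632]), array([-0.085 ,  1.4026,  0.2234])) (array([-0.0305,  0.0396,  0.2701]), array([-0.0605,  0.9831,  0.2286]))
(array([-0.0208,  0.0405,  0.1412]), array([-0.085 ,  1.4026,  0.2234])) (array([-0.0308,  0.0394,  0.1481]), array([-0.0605,  0.9831,  0.2286]))
```

Call:
{"fn": "carry_out", "kwargs": {
  "travel": [
    [-0.01,0.01,0.04],
    [-0.02,0.02,0.08],
    [-0.03,0.03,0.12],
    [-0.0308,0.0394,0.148],
    [-0.0308,0.0394,0.148]
  ],
  "twist": [
    [-0.015,0.25,0.06],
    [-0.03,0.5,0.12],
    [-0.045,0.75,0.18],
    [-0.06,0.983,0.229],
    [-0.06,0.983,0.229]
  ],
  "gripper": [-0.2,-0.2,-0.2,-0.2,-0.2]
}}

```text
t: 11.5
position: [432.0, -254.6, 43.2]
tool_rot: [-2.58, -1.228, -0.653]
ft_force: [0.4, -0.4, -0.7]
opening: 0.602
```

Run:
```python
from h import *
np.set_printoptions(precision=4,suppress=True)
s=monitor.state();R=Ro.from_rotvec(s['tool_rot']).as_matrix()
print(s['t'],s['position'],s['joint_positions'],s['joint_velocities'].max())
print(goto([424.4,-263.3,40],Rz(-39,.7),s), goto([424.4,-263.3,9],Rz(-39,.7),s))
```

```text
11.5 [ 431.9993 -254.5692   43.1798] [ 0.538   0.6732  0.4179  2.0986 -1.0619  0.882   1.0999] 0.8753510982852006
(array([-0.0116, -0.0009,  0.0514]), array([ 0.0026,  0.4095, -0.0023])) (array([-0.0411, -0.0009,  0.1059]), array([ 0.0026,  0.4095, -0.0023]))
```

Call:
{"fn": "carry_out", "kwargs": {
  "travel": [
    [-0.0058,0,0.025],
    [-0.0116,-0.001,0.051],
    [-0.026,-0.001,0.078],
    [-0.041,-0.001,0.106],
    [-0.041,-0.001,0.106],
    [-0.041,-0.001,0.106]
  ],
  "twist": [
    [0,0.2,0],
    [0,0.41,0],
    [0,0.41,0],
    [0,0.41,0],
    [0,0.41,0],
    [0,0.41,0]
  ],
  "gripper": [-0.2,-0.2,-0.2,-0.2,-0.2,-0.2]
}}

```text
t: 12.1
position: [437.1, -247.0, -10.9]
tool_rot: [-2.44, -1.166, -0.889]
ft_force: [0.4, 0.4, 0.5]
opening: 0.599
```

Run:
```python
from h import *
np.set_printoptions(precision=4,suppress=True)
s,_=grab('wrist','w9.png')
R=Ro.from_rotvec(s['tool_rot'])
print(s['t'],s['position'],R.apply([0,0,1]),s['position']-29*R.apply([0,0,1]),s['ft_force'],s['joint_positions'])
print(goto([424.4,-263.3,9],Rz(-39,.7),s))
C=cam('wrist',s);c=[420.6,-268];a=np.radians(51);u=np.array([np.cos(a),np.sin(a)]);v=np.array([-u[1],u[0]])
pts=proj(C,[[*(c+20*i*u+15*j*v),30] for i,j in((1,1),(1,-1),(-1,-1),(-1,1))]);print(pts)
for m in masks_of('wrist','plug'): print(m['conf'],cv2.boundingRect(m['mask'].astype(np.uint8)))
```

```text
12.1 [ 437.0654 -246.9852  -10.9022] [ 0.4047  0.4993 -0.7661] [ 425.3294 -261.4662   11.3142] [0.4243 0.4386 0.4513] [ 0.9364  0.816  -0.027   2.0845 -1.0716  0.7675  1.2245]
(array([-0.0059,  0.0008,  0.001 ]), array([0.0005, 0.0039, 0.0026]))
[[282.079  268.7209]
 [359.5664 268.7958]
 [363.7241 379.2358]
 [277.6691 379.1998]]
0.74 (278, 233, 86, 152)
0.73 (90, 238, 87, 77)
```

Call:
{"fn": "carry_out", "kwargs": {
  "travel": [
    [0,0,0.003],
    [0,0,0.003],
    [0,0,0.003],
    [0,0,0.003],
    [0,0,0.003]
  ],
  "twist": [
    [0,0,0],
    [0,0,0],
    [0,0,0],
    [0,0,0],
    [0,0,0]
  ],
  "gripper": [1,1,1,1,1]
}}

```text
t: 12.7
position: [438.1, -246.2, -11.3]
tool_rot: [-2.441, -1.166, -0.889]
ft_force: [-0.9, 0.1, 6.4]
opening: 0.34
```

Run:
```python
from h import *
np.set_printoptions(precision=4,suppress=True)
s=monitor.state();print(s['position'],s['opening'])
R0=Ro.from_rotvec(s['tool_rot']);st=s
p0=s['position']-29*R0.apply([0,0,1]);end=np.array([446.8,-238.9,37]);print(p0)
for k,(t,z) in enumerate([(.2,60),(-.3,60),(-.8,55),(-.8708,37)]):
    f=(k+1)/4; tip=[*(p0[:2]*(1-f)+end[:2]*f),z]; R=R0*Ro.from_rotvec([0,t-.7,0])
    print(*goto(tip,R,st)); st=dict(tool_rot=R.as_rotvec(),position=np.array(tip)+29*R.apply([0,0,1]))
```

```text
[ 438.0996 -246.2005  -11.3162] 0.3398667998010101
[ 426.3471 -260.6605   10.9051]
[ 0.0467  0.0013 -0.0728] [ 0. -1. -0.]
[-0.0132  0.0011 -0.0042] [-0. -1.  0.]
[-0.0106  0.0011 -0.002 ] [-0. -1.  0.]
[0.0321 0.001  0.0142] [ 0.     -0.1416 -0.    ]
```

Call:
{"fn": "carry_out", "kwargs": {
  "travel": [
    [0.02,0,-0.025],
    [0.03,0.001,-0.045],
    [0.04,0.001,-0.06],
    [0.0467,0.001,-0.073]
  ],
  "twist": [
    [0,-0.2,0],
    [0,-0.46,0],
    [0,-0.73,0],
    [0,-1.0,0]
  ],
  "gripper": [1,1,1,1]
}}

```text
t: 13.1
position: [434.7, -250.8, 30.1]
tool_rot: [-2.737, -1.305, -0.305]
ft_force: [0.1, 0.5, -1.5]
opening: 0.337
```

Call:
{"fn": "carry_out", "kwargs": {
  "travel": [
    [-0.003,0,-0.001],
    [-0.006,0.001,-0.002],
    [-0.01,0.001,-0.003],
    [-0.0132,0.001,-0.004]
  ],
  "twist": [
    [0,-0.25,0],
    [0,-0.5,0],
    [0,-0.75,0],
    [0,-1.0,0]
  ],
  "gripper": [1,1,1,1]
}}

```text
t: 13.5
position: [430.5, -256.6, 30.4]
tool_rot: [2.708, 1.291, -0.374]
ft_force: [-0.3, 0.5, -2.8]
opening: 0.338
```

Call:
{"fn": "carry_out", "kwargs": {
  "travel": [
    [-0.003,0,-0.001],
    [-0.006,0.001,-0.002],
    [-0.008,0.001,-0.002],
    [-0.0106,0.001,-0.002],
    [-0.0106,0.001,-0.002],
    [-0.0106,0.001,-0.002]
  ],
  "twist": [
    [0,-0.25,0],
    [0,-0.5,0],
    [0,-0.75,0],
    [0,-1.0,0],
    [0,-1.0,0],
    [0,-1.0,0]
  ],
  "gripper": [1,1,1,1,1,1]
}}

```text
t: 14.1
position: [427.1, -260.0, 30.8]
tool_rot: [2.387, 1.144, -0.97]
ft_force: [-0.7, -0.4, -0.6]
opening: 0.342
```

Run:
```python
from h import *
np.set_printoptions(precision=4,suppress=True)
s=monitor.state();print(s['t'],s['position'],s['opening'],s['joint_positions'])
R=Ro.from_rotvec(s['tool_rot']);print(R.as_matrix(),s['position']-29*R.apply([0,0,1]))
print(goto([446.8,-238.9,37],Rz(-39,-.8708)), goto([446.8,-238.9,27],Rz(-39,-.8708)),)
```

```text
14.1 [ 427.112  -259.9646   30.8062] 0.34227178744259096 [-0.5332  1.1287  1.0119  1.8945 -0.2501  0.8425 -0.2133]
[[ 0.4484  0.7785 -0.4393]
 [ 0.5603 -0.6277 -0.5404]
 [-0.6964 -0.0038 -0.7177]] [ 439.8504 -244.2931   51.6182]
(array([0.0268, 0.0042, 0.0088]), array([-0.0021, -0.2009,  0.0084])) (array([0.0407, 0.0043, 0.0231]), array([-0.0021, -0.2009,  0.0084]))
```

Call:
{"fn": "carry_out", "kwargs": {
  "travel": [
    [0.0268,0.004,0.009],
    [0.034,0.004,0.016],
    [0.039,0.004,0.0215],
    [0.039,0.004,0.0215]
  ],
  "twist": [
    [0,-0.2,0.008],
    [0,-0.2,0.008],
    [0,-0.2,0.008],
    [0,-0.2,0.008]
  ],
  "gripper": [1,1,1,1]
}}

```text
t: 14.5
position: [432.1, -257.2, 11.4]
tool_rot: [2.318, 1.097, -1.071]
ft_force: [0.5, 0.3, -0.0]
opening: 0.342
```

Run:
```python
from h import *
np.set_printoptions(precision=4,suppress=True)
s=monitor.state()
R=Ro.from_rotvec(s['tool_rot']);print(s['t'],R.as_matrix(),s['position']-29*R.apply([0,0,1]),s['ft_force'])
print(R.inv().apply([0,0,-1])*2/500)
```

```text
14.5 [[ 0.4111  0.7737 -0.482 ]
 [ 0.5005 -0.6335 -0.5901]
 [-0.7619  0.0013 -0.6477]] [ 446.0695 -240.1125   30.2315] [ 0.4974  0.3056 -0.0439]
[ 0.003  -0.      0.0026]
```

Each 2 mm down is (0.003, 0, 0.0026). I'll step down to touch.

Call:
{"fn": "carry_out", "kwargs": {
  "travel": [
    [0.003,0,0.0026],
    [0.003,0,0.0026]
  ],
  "twist": [
    [0,0,0],
    [0,0,0]
  ],
  "gripper": [1,1]
}}

```text
t: 14.7
position: [432.7, -256.9, 9.4]
tool_rot: [2.315, 1.098, -1.073]
ft_force: [-0.2, -0.8, 4.2]
opening: 0.339
```

Call:
{"fn": "carry_out", "kwargs": {
  "travel": [
    [0.002,0,0.0017],
    [0.002,0,0.0017]
  ],
  "twist": [
    [0,0,0],
    [0,0,0]
  ],
  "gripper": [1,1]
}}

```text
t: 14.9
position: [432.7, -257.0, 9.4]
tool_rot: [2.312, 1.098, -1.075]
ft_force: [0.2, 5.7, 17.0]
opening: 0.343
```

Call:
{"fn": "carry_out", "kwargs": {
  "travel": [
    [0.002,0,0.0017],
    [0.002,0,0.0017]
  ],
  "twist": [
    [0,0,0],
    [0,0,0]
  ],
  "gripper": [1,1]
}}

```text
t: 15.1
position: [432.7, -257.1, 9.4]
tool_rot: [2.311, 1.097, -1.076]
ft_force: [0.8, 10.8, 28.4]
opening: 0.341
```

Call:
{"fn": "carry_out", "kwargs": {
  "travel": [
    [-0.002,0,-0.0017],
    [-0.002,0,-0.0017],
    [-0.002,0,-0.0017],
    [-0.002,0,-0.06],
    [-0.002,0,-0.14],
    [-0.002,0,-0.14]
  ],
  "twist": [
    [0,0,0],
    [0,0,0],
    [0,0,0],
    [0,0,0],
    [0,0,0],
    [0,0,0]
  ],
  "gripper": [-0.2,-0.2,-0.2,-0.2,-0.2,-0.2]
}}

```text
t: 15.7
position: [470.6, -213.4, 52.7]
tool_rot: [2.31, 1.104, -1.067]
ft_force: [0.4, 0.1, -0.7]
opening: 0.601
```

Run:
```python
from h import *
np.set_printoptions(precision=4,suppress=True)
s,_=grab('side','s10.png');print(s['t'],s['position'],s['opening'])
for d in look_for('side','plug'): print(d)
for m in masks_of('side','plug'): print(m['conf'],cv2.boundingRect(m['mask'].astype(np.uint8)))
c=[449.8,-236]
print(proj(cam('side'),[[*c,0],[*c,56]]))
st=s
for t in (-.4,0.):
    tip=[449.8,-236,110]; R=Rz(-39,t); print(*goto(tip,R,st)); st=dict(tool_rot=R.as_rotvec(),position=np.array(tip)+29*R.apply([0,0,1]))
```

```text
15.7 [ 470.597  -213.3626   52.726 ] 0.6010413623172076
{'at': [370.5, -210.0, 35.3], 'conf': 0.76}
{'at': [442.7, -240.1, 45.2], 'conf': 0.58}
0.85 (347, 375, 19, 31)
0.61 (398, 352, 28, 43)
[[407.8141 388.0531]
 [411.8685 359.0403]]
[-0.1009 -0.0039  0.0244] [0.0091 0.9339 0.0015]
[ 0.0226 -0.     -0.0046] [0.  0.8 0. ]
```

The plug is standing again: its side-view mask is 28x43 px at (398..426, 352..395). Next I'll bring the tool vertical above it.

Call:
{"fn": "carry_out", "kwargs": {
  "travel": [
    [-0.025,-0.001,0.0],
    [-0.05,-0.002,0.01],
    [-0.075,-0.003,0.02],
    [-0.1,-0.004,0.0244]
  ],
  "twist": [
    [0,0.23,0],
    [0,0.47,0],
    [0,0.7,0],
    [0.009,0.934,0]
  ],
  "gripper": [-0.2,-0.2,-0.2,-0.2]
}}

```text
t: 16.25
position: [436.8, -246.6, 81.1]
tool_rot: [2.643, 1.253, -0.54]
ft_force: [-0.5, -0.7, 0.4]
opening: 0.602
```

Call:
{"fn": "carry_out", "kwargs": {
  "travel": [
    [0.007,0,-0.001],
    [0.015,0,-0.003],
    [0.0226,0,-0.0046],
    [0.0226,0,-0.0046],
    [0.0226,0,-0.0046]
  ],
  "twist": [
    [0,0.27,0],
    [0,0.54,0],
    [0,0.8,0],
    [0,0.8,0],
    [0,0.8,0]
  ],
  "gripper": [-0.2,-0.2,-0.2,-0.2,-0.2]
}}

```text
t: 16.75
position: [443.7, -238.9, 79.0]
tool_rot: [-2.84, -1.337, 0.009]
ft_force: [0.6, 0.6, -0.1]
opening: 0.6
```

Run:
```python
from h import *
np.set_printoptions(precision=3,suppress=True,linewidth=220)
s,im=grab('wrist','w11.png');C=cam('wrist',s);print(s['t'],s['position'],s['tool_rot'],Ro.from_rotvec(s['tool_rot']).as_matrix())
c=proj(C,[[449.8,-236,56]])[0];print(c)
for m in masks_of('wrist','plug'): print(m['conf'],cv2.boundingRect(m['mask'].astype(np.uint8)))
g=cv2.GaussianBlur(cv2.imread('pics/w11.png',0),(3,3),0)
x,y=c.astype(int); x0,y0=max(0,x-45),y-50
sub=cv2.resize(g[y0:y0+84,x0:x0+90],None,fx=0.5,fy=0.5,interpolation=cv2.INTER_AREA); print(x0,y0)
for i,r in enumerate(sub): print(y0+2*i,' '.join('%2d'%(v//2) for v in r))
```

```text
16.75 [ 443.673 -238.856   78.954] [-2.84  -1.337  0.009] [[ 0.637  0.771 -0.006]
 [ 0.771 -0.637 -0.   ]
 [-0.004 -0.005 -1.   ]]
[325.754 249.337]
0.78 (181, 247, 50, 52)
0.68 (299, 207, 57, 71)
280 199
199 48 49 48 50 54 52 55 55 58 56 57 57 62 61 66 67 69 68 70 72 73 78 79 77 77 76 77 78 78 79 78 78 78 77 76 77 77 77 77 77 77 78 78 79 79
201 48 49 49 49 48 47 48 48 49 49 48 47 49 49 50 50 53 52 54 55 59 74 76 76 74 66 66 70 69 73 72 75 75 77 77 77 78 77 77 77 77 78 79 79 78
203 48 49 49 51 50 47 47 47 48 48 47 46 46 46 46 46 48 47 47 47 50 61 62 64 63 52 51 54 53 55 56 61 60 71 77 78 78 78 77 77 77 78 78 78 78
205 48 50 51 50 49 48 46 46 47 47 47 46 47 47 47 48 49 48 47 47 47 49 48 49 49 47 47 47 47 47 47 47 48 60 75 79 79 78 77 78 78 78 78 78 78
207 48 49 50 50 48 46 45 45 46 47 47 45 42 40 41 42 42 41 40 39 40 40 39 37 38 37 37 37 38 38 37 37 38 48 66 77 79 79 78 78 79 79 79 79 80
209 48 47 47 48 48 47 46 46 45 46 47 40 28 25 24 25 24 25 24 24 24 24 24 24 24 24 25 24 24 25 25 24 24 28 40 67 80 79 78 79 79 79 80 80 80
211 47 46 47 46 46 47 47 47 47 47 47 34 21 21 21 21 21 20 21 
[... 4242 characters left out ...]
76 78
273 47 48 47 48 48 49 48 49 49 48 35 25 24 23 24 25 25 24 24 25 24 24 24 24 25 25 25 24 24 24 24 23 24 24 24 24 28 42 49 48 51 64 74 78 78
275 47 47 46 47 48 48 48 48 49 49 42 31 28 28 28 29 27 27 27 27 28 28 29 30 29 29 29 30 29 29 28 28 29 28 29 30 35 46 49 48 54 72 79 80 79
277 48 46 47 48 48 48 48 49 50 50 48 44 42 43 43 43 43 42 42 42 42 44 44 44 43 44 43 43 43 43 42 42 43 43 42 43 45 47 48 48 58 75 80 80 79
279 48 47 47 48 50 50 49 49 50 50 49 48 48 49 49 50 48 48 48 48 48 49 49 49 49 50 48 48 48 49 48 47 48 48 48 47 48 48 48 49 59 75 79 79 79
281 48 48 48 49 50 51 50 50 50 49 49 48 48 49 49 49 48 47 47 47 48 48 48 49 49 49 48 48 48 49 49 48 48 48 49 48 48 48 47 51 65 75 78 79 80
```

Run:
```python
from h import *
np.set_printoptions(precision=4,suppress=True)
s=monitor.state();print(s['position'],s['tool_rot'])
C=cam('wrist',dict(position=np.array([443.673,-238.856,78.954]),tool_rot=np.array([-2.84,-1.337,.009])))
P=onz(C,[[327,252.5]],56)[0];print(P)
print(goto([P[0],P[1],26],Rz(-39.5)))
print(goto([P[0],P[1],64],Rz(-39.5)))
```

```text
[ 445.3832 -236.547    78.3317] [-2.8354 -1.3463  0.011 ]
[ 449.1539 -237.8456   56.    ]
(array([0.0036, 0.0084, 0.1626]), array([-0.011 ,  0.0103,  0.0104]))
(array([0.0032, 0.008 , 0.0866]), array([-0.011 ,  0.0103,  0.0104]))
```

Call:
{"fn": "carry_out", "kwargs": {
  "travel": [
    [0,0,0.06],
    [0,0,0.0866],
    [0,0,0.0866],
    [0,0,0.0866]
  ],
  "twist": [
    [0,0,0],
    [0,0,0],
    [0,0,0],
    [0,0,0]
  ],
  "gripper": [-0.2,-0.2,-0.2,-0.2]
}}

```text
t: 17.25
position: [445.8, -236.3, 35.4]
tool_rot: [-2.835, -1.349, 0.011]
ft_force: [-0.7, 0.2, -0.2]
opening: 0.6
```

Run:
```python
from h import *
np.set_printoptions(precision=4,suppress=True)
s=monitor.state();print(s['t'],s['position'],s['tool_rot'])
for z in(26,): print(goto([449.2,-237.8,z],Rz(-39.5)))
s,im=grab('wrist','w12.png');C=cam('wrist',s)
g=cv2.cvtColor(im,cv2.COLOR_RGB2GRAY).astype(int)
c=proj(C,[[449.2,-237.8,56]])[0];print(c)
# label blob: bright square inside dark ring
x,y=c.round().astype(int)
_,l,st,ce=cv2.connectedComponentsWithStats(((g[y-45:y+45,x-45:x+45]>72)).astype(np.uint8))
print(st,ce+[x-45,y-45])
s=monitor.state();print(s['position'])
```

```text
17.25 [ 445.7558 -236.2534   35.3965] [-2.8347 -1.3487  0.0107]
(array([0.0023, 0.0077, 0.0767]), array([-0.0102,  0.0102,  0.0136]))
[328.0602 295.7006]
[[  10    0   71   74 3384]
 [   0    0   90   90 3117]
 [  24   27   43   39 1599]] [[327.914  283.1395]
 [326.8171 308.3965]
 [327.955  296.5191]]
[ 445.9771 -236.658    35.9016]
```

Call:
{"fn": "carry_out", "kwargs": {
  "travel": [
    [0.0023,0.0077,0.04],
    [0.0023,0.0077,0.0767],
    [0.0023,0.0077,0.0767],
    [0.0023,0.0077,0.0767],
    [0.0023,0.0077,0.0767],
    [0.0023,0.0077,0.0767],
    [0.0023,0.0077,0.0767]
  ],
  "twist": [
    [-0.01,0.01,0.0136],
    [-0.01,0.01,0.0136],
    [-0.01,0.01,0.0136],
    [-0.01,0.01,0.0136],
    [-0.01,0.01,0.0136],
    [-0.01,0.01,0.0136],
    [-0.01,0.01,0.0136]
  ],
  "gripper": [-0.2,-0.2,-0.2,1,1,1,1]
}}

```text
t: 18.0
position: [449.4, -239.2, -1.5]
tool_rot: [2.842, 1.336, 0.005]
ft_force: [-1.3, 1.8, 6.9]
opening: 0.34
```

Run:
```python
from h import *
np.set_printoptions(precision=4,suppress=True)
s=monitor.state();print(s['t'],s['position'],s['tool_rot'],s['opening'],s['ft_force'],s['joint_positions'])
R=Ro.from_rotvec(s['tool_rot']);print(R.as_matrix()); tip=s['position']-29*R.apply([0,0,1]);print('tip',tip)
off=R.inv().apply(np.array([449.2,-238,tip[2]])-tip);print('plug offset in tool',off)
Rt=Rz(-77.4);
for z in (70,): print(goto([449.2,-238,tip[2]+44],Rt))
# over socket: plug at (611.1,-158.9): keep off in tool x
o=Rt.apply([off[0],0,0]); print(goto([611.1-o[0],-158.9-o[1],tip[2]+50],Rt))
```

```text
18.0 [ 449.3913 -239.168    -1.5122] [2.8419 1.3356 0.0046] 0.340045602452521 [-1.3064  1.8431  6.9227] [ 0.0636  0.6928  0.5192  2.0996 -0.695   0.5201  0.4112]
[[ 0.6382  0.7699  0.0033]
 [ 0.7699 -0.6382 -0.0001]
 [ 0.002   0.0026 -1.    ]]
tip [ 449.296  -239.1654   27.4877]
plug offset in tool [ 0.836  -0.8176 -0.0004]
(array([ 0.0017, -0.0016, -0.088 ]), array([ 0.0037, -0.0056,  1.3175]))
(array([ 0.3289,  0.1458, -0.099 ]), array([ 0.0037, -0.0056,  1.3175]))
```

Call:
{"fn": "carry_out", "kwargs": {
  "travel": [
    [0,0,-0.06],
    [0.06,0.03,-0.12],
    [0.15,0.065,-0.12],
    [0.23,0.1,-0.12],
    [0.3289,0.1458,-0.12]
  ],
  "twist": [
    [0,0,0.2],
    [0,0,0.4],
    [0,0,0.6],
    [0,0,0.8],
    [0.003,-0.004,1.0]
  ],
  "gripper": [1,1,1,1,1]
}}

```text
t: 18.5
position: [607.1, -159.8, 59.0]
tool_rot: [-3.087, -0.585, -0.001]
ft_force: [0.1, -1.0, -1.1]
opening: 0.345
```

Call:
{"fn": "carry_out", "kwargs": {
  "travel": [
    [0,0,0],
    [0,0,0],
    [0,0,0],
    [0,0,0]
  ],
  "twist": [
    [0,0,0.16],
    [0,0,0.3175],
    [0,0,0.3175],
    [0,0,0.3175]
  ],
  "gripper": [1,1,1,1]
}}

```text
t: 18.9
position: [605.7, -160.8, 58.1]
tool_rot: [-3.122, -0.348, 0.001]
ft_force: [0.9, 0.2, -1.0]
opening: 0.339
```

Run:
```python
from h import *
np.set_printoptions(precision=4,suppress=True)
s,im=grab('wrist','w13.png');C=cam('wrist',s);print(s['t'],s['position'],s['tool_rot'],s['opening'],s['ft_force'],s['joint_positions'])
R=Ro.from_rotvec(s['tool_rot']);tip=s['position']-29*R.apply([0,0,1]);print('tip',tip,R.as_matrix())
Rt=Rz(-77.4);o=Rt.apply([.8,0,0]);o=[0.2,.8,0] if 0 else o
print(goto([611.1-o[0],-158.9-o[1],51.5+6],Rt),goto([611.1-o[0],-158.9-o[1],51.5+26],Rt))
a=np.radians(12.6);u=np.array([np.cos(a),np.sin(a)]);v=np.array([-u[1],u[0]]);c=np.array([617.6,-188.5])
print('box corners',proj(C,[[*(c+45*i*u+65*j*v),40] for i,j in((1,1),(1,-1),(-1,-1),(-1,1))]))
print(proj(C,[[*(c+30*v),40],[*(c-30*v),40]]))
for m in masks_of('wrist','interlock')[:2]: print(m['conf'],cv2.minAreaRect(cv2.findNonZero(m['mask'].astype(np.uint8))),cv2.boundingRect(m['mask'].astype(np.uint8)))
```

```text
18.9 [ 605.7381 -160.8157   58.0701] [-3.122  -0.3483  0.0008] 0.33864100454276336 [ 0.8799  0.1881 -1.0081] [-0.2892  0.8277  0.8581  1.7503 -0.7652  0.9345 -0.4547]
tip [ 605.7533 -160.8201   87.0701] [[ 0.9754  0.2204 -0.0005]
 [ 0.2204 -0.9754  0.0002]
 [-0.0005 -0.0003 -1.    ]]
(array([ 0.0098, -0.0016,  0.0593]), array([-0.0009,  0.0003,  0.0037])) (array([ 0.0098, -0.0016,  0.0193]), array([-0.0009,  0.0003,  0.0037]))
box corners [[246.9126 169.7738]
 [511.6413 170.0179]
 [486.6938 329.858 ]
 [256.2653 329.3305]]
[[318.1504 255.1325]
 [431.6449 255.3274]]
0.56 ((373.2103271484375, 217.45303344726562), (263.3971252441406, 216.97645568847656), 9.211027145385742) (247, 108, 267, 226)
```

Run:
```python
from h import *
np.set_printoptions(precision=1,suppress=True,linewidth=200)
g=cv2.GaussianBlur(cv2.imread('pics/w13.png',0),(5,5),0).astype(float)
gx=np.gradient(g,axis=1);gy=np.gradient(g,axis=0)
def pk(a,c,w=12):
    c=int(round(c));s=a[c-w:c+w+1];i=np.argmax(abs(s));return c-w+i,round(s[i],1)
for r in (190,220,250,280,310):
    f=(r-170)/160; print(r,'L pred',246.9+9.4*f,pk(gx[r],246.9+9.4*f),'R pred',511.6-25*f,pk(gx[r],511.6-25*f))
for c in (270,285,300,350,380,410,440,470): print(c,'top 169.9',pk(gy[:,c],170),'bot 329.5',pk(gy[:,c],329.5))
print('round hole', [pk(gx[255],431.6-14),pk(gx[255],431.6+14)],[pk(gy[:,431],255-14),pk(gy[:,431],255+14)])
```

```text
190 L pred 248.07500000000002 (np.int64(247), np.float64(-12.0)) R pred 508.475 (np.int64(509), np.float64(15.0))
220 L pred 249.8375 (np.int64(250), np.float64(-13.0)) R pred 503.7875 (np.int64(505), np.float64(13.5))
250 L pred 251.6 (np.int64(264), np.float64(-5.5)) R pred 499.1 (np.int64(500), np.float64(15.0))
280 L pred 253.3625 (np.int64(253), np.float64(-9.5)) R pred 494.4125 (np.int64(495), np.float64(14.0))
310 L pred 255.125 (np.int64(250), np.float64(-16.5)) R pred 489.725 (np.int64(491), np.float64(14.0))
270 top 169.9 (np.int64(162), np.float64(-28.5)) bot 329.5 (np.int64(336), np.float64(-2.5))
285 top 169.9 (np.int64(162), np.float64(-26.5)) bot 329.5 (np.int64(332), np.float64(1.0))
300 top 169.9 (np.int64(162), np.float64(-27.5)) bot 329.5 (np.int64(324), np.float64(12.5))
350 top 169.9 (np.int64(162), np.float64(-27.5)) bot 329.5 (np.int64(323), np.float64(2.5))
380 top 169.9 (np.int64(172), np.float64(15.5)) bot 329.5 (np.int64(342), np.float64(1.5))
410 top 169.9 (np.int64(161), np.float64(-27.5)) bot 329.5 (np.int64(332), np.float64(23.0))
440 top 169.9 (np.int64(161), np.float64(-28.5)) bot 329.5 (np.int64(332), np.float64(14.5))
470 top 169.9 (np.int64(161), np.float64(-29.0)) bot 329.5 (np.int64(332), np.float64(13.0))
round hole [(np.int64(414), np.float64(-9.0)), (np.int64(436), np.float64(-11.5))] [(np.int64(241), np.float64(5.5)), (np.int64(257), np.float64(-15.0))]
```

Call:
{"fn": "carry_out", "kwargs": {
  "travel": [
    [0.0076,-0.0016,0.015],
    [0.0076,-0.0016,0.03],
    [0.0076,-0.0016,0.03],
    [0.0076,-0.0016,0.03],
    [0.0076,-0.0016,0.03]
  ],
  "twist": [
    [0,0,0.004],
    [0,0,0.004],
    [0,0,0.004],
    [0,0,0.004],
    [0,0,0.004]
  ],
  "gripper": [1,1,1,1,1]
}}

```text
t: 19.5
position: [609.3, -159.4, 42.9]
tool_rot: [-3.123, -0.341, 0.001]
ft_force: [0.6, -0.0, -0.7]
opening: 0.344
```

Run:
```python
from h import *
np.set_printoptions(precision=4,suppress=True)
s=monitor.state();Rt=Rz(-77.4);tgt=np.array([611.1,-158.9,0])+Rt.apply([-1.9,0,0])
print(s['t'],s['position'],tgt,s['ft_force'],goto([tgt[0],tgt[1],72],Rt),goto([tgt[0],tgt[1],51.5],Rt))
```

```text
19.5 [ 609.3487 -159.4155   42.8854] [ 609.2458 -159.3145    0.    ] [ 0.5909 -0.0389 -0.7461] (array([-0.0002, -0.0002, -0.0002]), array([-0.0006,  0.001 , -0.0042])) (array([-0.0001, -0.0002,  0.0408]), array([-0.0006,  0.001 , -0.0042]))
```

On target. I'll insert in steps.

Call:
{"fn": "carry_out", "kwargs": {
  "travel": [
    [0,0,0.006],
    [0,0,0.012],
    [0,0,0.016],
    [0,0,0.016]
  ],
  "twist": [
    [0,0,0],
    [0,0,0],
    [0,0,0],
    [0,0,0]
  ],
  "gripper": [1,1,1,1]
}}

```text
t: 19.9
position: [608.9, -159.3, 34.7]
tool_rot: [-3.122, -0.341, 0.002]
ft_force: [-2.0, -1.4, 0.1]
opening: 0.342
```

Call:
{"fn": "carry_out", "kwargs": {
  "travel": [
    [0,0,0.008],
    [0,0,0.016],
    [0,0,0.022],
    [0,0,0.0245],
    [0,0,0.0265],
    [0,0,0.0265]
  ],
  "twist": [
    [0,0,0],
    [0,0,0],
    [0,0,0],
    [0,0,0],
    [0,0,0],
    [0,0,0]
  ],
  "gripper": [1,1,1,1,1,1]
}}

```text
t: 20.5
position: [608.8, -159.3, 22.7]
tool_rot: [-3.122, -0.341, 0.001]
ft_force: [-9.6, 2.2, 16.6]
opening: 0.343
```

Call:
{"fn": "carry_out", "kwargs": {
  "travel": [
    [0,0,0],
    [0,0,0],
    [0,0,0],
    [0,0,-0.03],
    [0,0,-0.09],
    [0,0,-0.16],
    [0,0,-0.25]
  ],
  "twist": [
    [0,0,0],
    [0,0,0],
    [0,0,0],
    [0,0,0],
    [0,0,0],
    [0,0,0],
    [0,0,0]
  ],
  "gripper": [-0.3,-0.3,-0.3,-0.3,-0.3,-0.3,-0.3]
}}

```text
t: 21.2
position: [608.8, -159.0, 147.8]
tool_rot: [-3.122, -0.341, 0.004]
ft_force: [0.8, 0.7, 1.2]
opening: 0.652
```

Run:
```python
from h import *
np.set_printoptions(precision=3,suppress=True,linewidth=200)
s,im=grab('wrist','w14.png');C=cam('wrist',s);print(s['t'],s['position'],s['tool_rot'],s['joint_positions'])
ps=[611.1,-158.9]
g=cv2.cvtColor(im,cv2.COLOR_RGB2GRAY).astype(int)
for zt in (80,): 
    c=proj(C,[[*ps,zt]])[0];print(zt,c)
x,y=c.round().astype(int);x0,y0=x-40,y-40
_,l,st,ce=cv2.connectedComponentsWithStats(((g[y0:y0+80,x0:x0+80]>72)).astype(np.uint8))
for a,b in zip(st,ce+[x0,y0]): print(a,b, onz(C,[b],80))
```

```text
21.2 [ 608.761 -159.024  147.758] [-3.122 -0.341  0.004] [-0.334  0.743  0.948  1.654 -0.663  1.101 -0.548]
80 [319.977 231.783]
[   0    0   80   80 4868] [322.166 235.265] [[ 609.066 -160.814   80.   ]]
[  0   0  52  35 656] [295.857 200.985] [[ 627.921 -139.507   80.   ]]
[54  0  7  1  7] [337. 192.] [[ 639.218 -163.737   80.   ]]
[72  0  1  1  1] [352. 192.] [[ 641.255 -172.982   80.   ]]
[75  0  5  7 20] [357.75 194.1 ] [[ 640.726 -176.856   80.   ]]
[74 10  1  1  1] [354. 202.] [[ 635.244 -175.778   80.   ]]
[68 19  1  1  1] [348. 211.] [[ 628.67 -173.45   80.  ]]
[14 20  1  1  1] [294. 212.] [[ 620.556 -139.754   80.   ]]
[20 20  3  3  6] [300.833 212.667] [[ 621.068 -144.125   80.   ]]
[14 22  1  2  2] [294.  214.5] [[ 618.924 -140.075   80.   ]]
[68 25  1  1  1] [348. 217.] [[ 624.785 -174.396   80.   ]]
[ 8 26  1  1  1] [288. 218.] [[ 615.792 -136.748   80.   ]]
[ 27  28  29  27 748] [321.397 233.036] [[ 610.459 -159.991   80.   ]]
[ 7 31  1  1  1] [287. 223.] [[ 612.344 -136.75    80.   ]]
[ 4 33  1  1  1] [284. 225.] [[ 610.593 -135.104   80.   ]]
[10 33  1  1  1] [290. 2
[... 3385 characters left out ...]
7.] [[ 581.088 -138.617   80.   ]]
[21 74  1  1  1] [301. 266.] [[ 584.7   -151.619   80.   ]]
[14 77  1  1  1] [294. 269.] [[ 581.535 -147.445   80.   ]]
[44 76  2  1  2] [324.5 268. ] [[ 586.68  -167.374   80.   ]]
[75 76  1  1  1] [355. 268.] [[ 591.11  -187.443   80.   ]]
[35 79  1  1  1] [315. 271.] [[ 583.149 -161.585   80.   ]]
[37 79  1  1  1] [317. 271.] [[ 583.44  -162.905   80.   ]]
[46 79  2  1  2] [326.5 271. ] [[ 584.823 -169.173   80.   ]]
[57 79  2  1  2] [337.5 271. ] [[ 586.425 -176.431   80.   ]]
[71 79  1  1  1] [351. 271.] [[ 588.392 -185.337   80.   ]]
[73 79  1  1  1] [353. 271.] [[ 588.683 -186.656   80.   ]]
[78 79  1  1  1] [358. 271.] [[ 589.412 -189.954   80.   ]]
```

The plug's label shows at (610.5,−160) mm, inside the socket. The insertion stopped at reported z 22.7 against 22.5 predicted for home, so I take it as home. Next I'll look at the grey outlet on the way to the gauge.

Call:
{"fn": "carry_out", "kwargs": {
  "travel": [
    [0.03,-0.09,-0.03],
    [0.06,-0.18,-0.044],
    [0.09,-0.27,-0.044],
    [0.126,-0.37,-0.044],
    [0.126,-0.37,-0.044],
    [0.126,-0.37,-0.044],
    [0.126,-0.37,-0.044]
  ],
  "twist": [
    [0,0,0],
    [0,0,0],
    [0,0,0],
    [0,0,0],
    [0,0,0],
    [0,0,0],
    [0,0,0]
  ],
  "gripper": [-0.3,-0.3,-0.3,-0.3,-0.3,-0.3,-0.3]
}}

```text
t: 21.95
position: [630.9, 33.5, 169.3]
tool_rot: [3.123, 0.339, 0.0]
ft_force: [-0.3, -0.8, -0.3]
opening: 0.65
```

Run:
```python
from h import *
np.set_printoptions(precision=3,suppress=True,linewidth=200)
s,im=grab('wrist','w15.png');C=cam('wrist',s);print(s['t'],list(s['position']),list(s['tool_rot']),s['joint_positions'],s['joint_velocities'].round(3))
for k in('outlet','nipple'):
  for d in look_for('wrist',k)[:2]: print(k,d,proj(C,d['at']))
  for m in masks_of('wrist',k)[:2]: print(m['conf'],cv2.boundingRect(m['mask'].astype(np.uint8)))
f=np.array([636,37.]);
p=proj(C,[[637,37,57]])[0].astype(int);print(p)
x0,y0=max(0,p[0]-130),max(0,p[1]-130)
cv2.imwrite('pics/c15.png',cv2.convertScaleAbs(cv2.resize(cv2.imread('pics/w15.png')[y0:y0+240,x0:x0+266],None,fx=2.5,fy=2.5,interpolation=2),alpha=1.3));print(x0,y0)
```

```text
21.95 [np.float64(630.8608719245228), np.float64(33.52343779228467), np.float64(169.33441228497819)] [np.float64(3.1225938058212415), np.float64(0.33940407632655656), np.float64(0.00014731292802805637)] [-0.663  0.743  1.005  1.624 -0.673  1.158 -0.849] [ 0.023 -0.003  0.003  0.005 -0.001 -0.002  0.   ]
outlet {'at': [664.9, 41.8, 25.7], 'conf': 0.72} [[318.6   164.782]]
outlet {'at': [363.8, 126.5, 41.3], 'conf': 0.63} [[170.419 446.902]]
0.73 (150, 439, 34, 41)
nipple {'at': [339.5, 122.6, 40.3], 'conf': 0.78} [[172.237 465.143]]
nipple {'at': [649.3, 36.2, 58.9], 'conf': 0.62} [[321.251 193.481]]
0.8 (165, 454, 18, 26)
0.59 (293, 154, 63, 81)
[316 208]
186 78
```

View pics/c15.png

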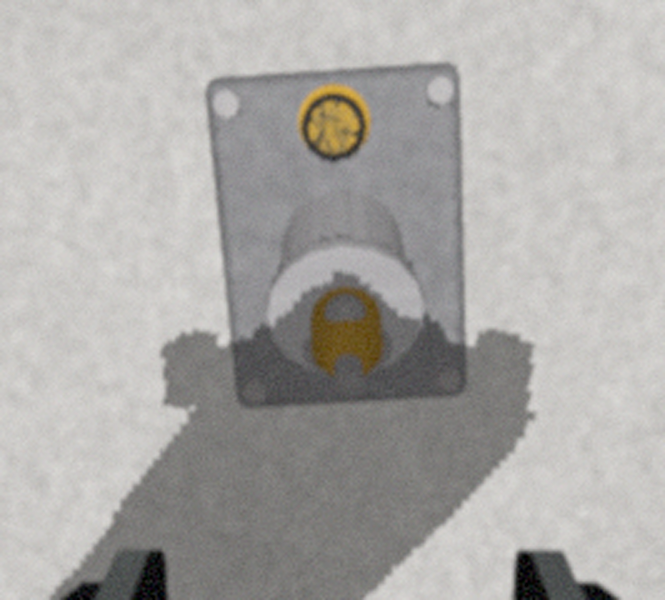

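Crop: the outlet base corners are at about (208,78), (458,65), (465,394) and (240,406). The spigot top is at (333,127) and the flange ellipse is centred at (346,309). I'll fit the pose to these.

```bash
cat > fit.py <<'E'
from h import *
from scipy.optimize import least_squares
np.set_printoptions(precision=3,suppress=True,linewidth=200)
s=dict(position=np.array([630.86,33.52,169.33]),tool_rot=np.array([3.12259,.3394,.00015]));C=cam('wrist',s)
px=np.array([[208,78],[458,65],[465,394],[240,406],[333,127],[346,309],[267,306],[425,306]])/2.5+[186,78]
sc=.38
O=np.array([[55,40,25],[55,-40,25],[-55,-40,25],[-55,40,25],[40,0,63],[-15,0,57],[-15,24,57],[-15,-24,57.]])
w=np.array([1,1,1,1,1.5,1.5,1,1])[:,None]
def mod(p): 
    c,n=np.cos(p[2]),np.sin(p[2]); return np.c_[O[:,0]*c-O[:,1]*n+p[0],O[:,0]*n+O[:,1]*c+p[1],O[:,2]]
if __name__=='__main__':
    r=least_squares(lambda p:((proj(C,mod(p))-px)*w).ravel(),[645,40,.2],loss='soft_l1')
    print(r.x,np.degrees(r.x[2]));print(px-proj(C,mod(r.x)));print('face',mod(r.x)[5])
    s=monitor.state();print(goto([430,234,140],Rz(-76)),goto([430,100,190],Rz(-76)),s['position'])
E
python3 fit.py
```

```text
[656.969  36.514   0.28 ] 16.038311835186796
[[ 2.209  0.938]
 [-0.859  2.703]
 [-1.099 -0.401]
 [ 1.209 -1.224]
 [-0.284  1.249]
 [ 0.111 -0.99 ]
 [ 0.206 -4.174]
 [-0.084 -0.192]]
face [642.553  32.37   57.   ]
(array([-0.307, -0.478,  0.116]), array([-0.001,  0.   , -0.057])) (array([-0.364, -0.216,  0.016]), array([-0.001,  0.   , -0.057])) [630.928  33.576 168.943]
```

Run:
```python
from fit import *
w2=np.ones((8,2));w2[6:,1]=0;w2[4:6]=1.5
def res(p):
    q=mod(p)-[0,0,p[3]]; return np.r_[((proj(C,q)-px)*w2).ravel(), p[3]/5]
r=least_squares(res,[645,40,.2,0],loss='soft_l1');print(r.x,np.degrees(r.x[2]));print(px-proj(C,mod(r.x)-[0,0,r.x[3]]));print('face',mod(r.x)[5])
# flange-only estimate
print(onz(C,[[346/2.5+186,308/2.5+78]],57), 'spigot',onz(C,[[333/2.5+186,127/2.5+78]],63))
# pin end / nose top predicted
m=mod(r.x)[5]; ax=np.array([-np.cos(r.x[2])*np.sin(.38),-np.sin(r.x[2])*np.sin(.38),np.cos(.38)])
print((proj(C,[m+32*ax,m+24*ax,m])-[186,78])*2.5)
```

```text
[655.842  36.161   0.277   6.47 ] 15.848623723994551
[[ 0.726 -0.381]
 [-0.184  0.877]
 [-0.021  0.517]
 [ 0.549  0.08 ]
 [-0.652  0.034]
 [ 0.112 -0.495]
 [-0.472 -3.537]
 [ 0.605  0.159]]
face [641.412  32.064  57.   ]
[[643.62   32.521  57.   ]] spigot [[694.553  47.581  63.   ]]
[[349.268 382.718]
 [348.368 364.738]
 [345.892 315.282]]
```

Call:
{"fn": "carry_out", "kwargs": {
  "travel": [
    [-0.045,-0.08,0.0],
    [-0.09,-0.16,0.0],
    [-0.14,-0.24,0.02],
    [-0.19,-0.32,0.05],
    [-0.24,-0.4,0.08],
    [-0.291,-0.487,0.116],
    [-0.291,-0.487,0.116],
    [-0.291,-0.487,0.116],
    [-0.291,-0.487,0.116]
  ],
  "twist": [
    [0,0,0],
    [0,0,-0.02],
    [0,0,-0.04],
    [0,0,-0.06],
    [0,0,-0.06],
    [0,0,-0.06],
    [0,0,-0.06],
    [0,0,-0.06],
    [0,0,-0.06]
  ],
  "gripper": [-0.3,-0.3,-0.3,-0.3,-0.3,-0.3,-0.3,-0.3,-0.3]
}}

```text
t: 23.1
position: [437.5, 240.3, 111.4]
tool_rot: [-3.118, -0.386, -0.002]
ft_force: [0.7, -0.8, -0.9]
opening: 0.65
```

Run:
```python
from h import *
np.set_printoptions(precision=3,suppress=True,linewidth=220)
s,im=grab('wrist','w16.png');C=cam('wrist',s);print(s['t'],list(s['position']),list(s['tool_rot']),s['joint_positions'])
for d in look_for('wrist','gauge')[:2]: print(d,proj(C,d['at']))
for m in masks_of('wrist','gauge')[:2]: print(m['conf'],cv2.boundingRect(m['mask'].astype(np.uint8)))
c=proj(C,[[437,240,0],[437,240,32],[437,240,78]]);print(c)
g=cv2.GaussianBlur(cv2.imread('pics/w16.png',0),(3,3),0)
x,y=c[1].astype(int);x0,y0=x-60,y-60
sub=cv2.resize(g[y0:y0+120,x0:x0+120],None,fx=1/3,fy=1/3,interpolation=cv2.INTER_AREA)
for i,r in enumerate(sub): print(y0+3*i,' '.join('%2d'%(v//3) for v in r))
print(x0)
```

```text
23.1 [np.float64(437.5096982695643), np.float64(240.29057141539), np.float64(111.43356710681117)] [np.float64(-3.1175900722851964), np.float64(-0.38623080257773007), np.float64(-0.0016907302951904943)] [-1.242  0.668  1.061  2.032 -0.761  0.901 -1.082]
{'at': [453.6, 244.6, 57.3], 'conf': 0.88} [[318.77  216.481]]
0.81 (287, 176, 65, 81)
[[319.824 217.986]
 [319.661 230.777]
 [319.35  255.29 ]]
170 50 51 51 50 50 53 53 52 52 52 51 52 52 51 52 52 52 53 53 53 52 52 52 52 53 52 50 50 51 52 52 52 52 52 52 51 51 51 52 51
173 51 51 51 51 51 53 53 53 52 53 52 51 52 52 52 52 51 52 52 49 48 51 51 52 52 52 51 51 52 52 52 52 53 52 50 50 51 52 52 51
176 52 52 52 52 52 53 53 52 53 52 52 51 51 52 52 51 45 40 36 30 28 33 37 41 48 51 51 51 51 53 53 52 52 51 51 51 52 52 52 52
179 52 52 52 53 53 53 52 53 53 52 52 52 51 51 46 36 25 23 22 22 22 22 23 23 28 42 51 51 51 52 52 52 52 51 52 52 52 52 52 52
182 53 53 54 53 54 53 53 53 53 53 52 52 50 41 28 23 24 25 28 32 32 29 25 24 22 25 35 44 51 52 51 51 51 51 52 52 52 53 53 52
185 53 53 53 52 53 54 53 53 53 53 52 51 44 25 23 31 39 43 45 47 47 45 43 40 35 26 
[... 3561 characters left out ...]
2 32 32 33 32 32 32 32 32 31 31 31 31 32 32 31 31 32 33 32 32 33 32 32 32 32
275 32 32 31 32 32 33 33 32 32 32 33 32 33 33 32 33 33 32 32 32 31 31 32 32 31 30 31 32 32 32 31 31 33 33 33 32 32 32 31 32
278 32 32 32 32 33 33 34 32 32 32 32 32 33 33 32 32 32 31 31 32 32 31 32 32 31 31 32 32 32 32 31 31 32 33 33 33 33 32 31 32
281 32 33 33 33 33 34 33 32 32 32 32 32 32 32 32 31 32 32 31 32 32 32 33 32 32 32 33 32 32 32 31 31 32 32 32 32 33 32 32 32
284 32 33 33 32 32 33 33 31 31 32 32 32 32 32 31 31 32 32 31 31 32 32 32 32 33 33 33 33 32 32 31 33 33 32 32 33 32 32 32 32
287 32 33 32 33 33 33 32 31 31 32 32 32 33 33 31 32 33 32 32 31 32 32 32 31 32 32 33 32 32 32 32 32 32 32 32 33 32 32 32 32
259
```

Run:
```python
from h import *
np.set_printoptions(precision=3,suppress=True,linewidth=220)
s=dict(position=np.array([437.51,240.29,111.43]),tool_rot=np.array([-3.11759,-.38623,-.00169]));C=cam('wrist',s)
for d in(0,6.5): print(d,onz(C,[[319.3,235]],77-d),onz(C,[[318.5,214]],32-d))
d=6.5
a=np.linspace(0,2*np.pi,73)
for ctr in ([443,240.5],[444.5,240.5],[446,240.5]):
  for z,r in((0,22),(32,22),(77,13)):
    q=proj(C,np.c_[ctr[0]+r*np.cos(a),ctr[1]+r*np.sin(a),0*a+z-d]); print(ctr,z,q.min(0),q.max(0))
s=monitor.state();print(s['position'])
```

```text
0 [[448.529 242.907  77.   ]] [[448.335 243.635  32.   ]]
6.5 [[446.429 242.415  70.5  ]] [[446.603 243.249  25.5  ]]
[443, 240.5] 0 [292.66  180.006] [349.567 235.286]
[443, 240.5] 32 [289.448 188.55 ] [352.751 249.455]
[443, 240.5] 77 [298.851 219.794] [343.279 261.754]
[444.5, 240.5] 0 [293.089 178.087] [350.083 233.538]
[444.5, 240.5] 32 [289.92  186.425] [353.331 247.538]
[444.5, 240.5] 77 [299.43  217.355] [343.948 259.483]
[446, 240.5] 0 [293.519 176.163] [350.601 231.785]
[446, 240.5] 32 [290.393 184.293] [353.913 245.616]
[446, 240.5] 77 [300.013 214.905] [344.621 257.204]
[437.608 240.02  111.409]
```

Run:
```python
from h import *
np.set_printoptions(precision=4,suppress=True)
print(goto([446.4,242.6,80],Rz(-74.15)),goto([446.4,242.6,31.7],Rz(-74.15)))
```

```text
(array([ 0.0182, -0.0007,  0.1208]), array([-0.0007, -0.0019, -0.0625])) (array([ 0.0181, -0.0007,  0.2174]), array([-0.0007, -0.0019, -0.0625]))
```

Call:
{"fn": "carry_out", "kwargs": {
  "travel": [
    [0.018,-0.0007,0.06],
    [0.018,-0.0007,0.12],
    [0.018,-0.0007,0.18],
    [0.018,-0.0007,0.205],
    [0.018,-0.0007,0.205],
    [0.018,-0.0007,0.205]
  ],
  "twist": [
    [0,0,-0.0625],
    [0,0,-0.0625],
    [0,0,-0.0625],
    [0,0,-0.0625],
    [0,0,-0.0625],
    [0,0,-0.0625]
  ],
  "gripper": [-0.3,-0.3,-0.3,-0.3,-0.3,-0.3]
}}

```text
t: 23.85
position: [445.7, 243.4, 9.2]
tool_rot: [-3.111, -0.435, -0.001]
ft_force: [0.1, 0.3, 0.9]
opening: 0.646
```

Run:
```python
from h import *
np.set_printoptions(precision=4,suppress=True)
s=monitor.state();print(s['t'],s['position'],s['ft_force'],goto([446.4,242.6,31.7],Rz(-74.15)))
```

```text
23.85 [445.723  243.4015   9.2099] [0.1222 0.3277 0.9146] (array([0.0009, 0.0019, 0.013 ]), array([-0.0008, -0.0011,  0.0028]))
```

Call:
{"fn": "carry_out", "kwargs": {
  "travel": [
    [0.001,0.001,0.013],
    [0.001,0.001,0.013],
    [0.001,0.001,0.013],
    [0.001,0.001,0.013],
    [0.001,0.001,0.013],
    [0.001,0.001,0.013]
  ],
  "twist": [
    [0,0,0],
    [0,0,0],
    [0,0,0],
    [0,0,0],
    [0,0,0],
    [0,0,0]
  ],
  "gripper": [-0.3,1,1,1,1,1]
}}

```text
t: 24.45
position: [445.6, 243.9, 2.4]
tool_rot: [-3.11, -0.437, -0.0]
ft_force: [-1.7, 0.8, 6.3]
opening: 0.286
```

Run:
```python
from h import *
np.set_printoptions(precision=4,suppress=True)
s=monitor.state();R=Ro.from_rotvec(s['tool_rot']);tip=s['position']-29*R.apply([0,0,1])
print(s['t'],s['position'],s['opening'],s['ft_force'],tip,R.as_matrix())
off=R.inv().apply(np.array([446.4,242.6,tip[2]])-tip);print('gauge off',off)
rimd=tip[2]; th=np.radians(15.85)
face=np.array([641.4,32.1,57]);ax=np.array([-np.cos(th)*np.sin(.38),-np.sin(th)*np.sin(.38),np.cos(.38)])
Rt=Rz(-74.15,.38);print(Rt.apply([0,0,1])+ax)
def tgt(h): # tip so that rim is h above flange along axis
    return face+ax*(h+rimd)-Rt.apply([off[0],0,0])
np.save('tgt.npy',np.r_[off[0],rimd])
print('lift',goto(tip+[0,0,150],Rz(-74.15)));st=s
print(goto(tgt(90),Rt,st),goto(tgt(50),Rt,st),'tip path',tgt(90),tgt(0))
```

```text
24.45 [445.603  243.9211   2.4488] 0.28625637396415093 [-1.6726  0.837   6.2911] [445.6021 243.8845  31.4488] [[ 0.9612  0.2759  0.    ]
 [ 0.2759 -0.9612  0.0013]
 [ 0.0004 -0.0012 -1.    ]]
gauge off [ 0.4126  1.4548 -0.0016]
[ 0.  0. -0.]
lift (array([ 0.0001, -0.0003, -0.3   ]), array([-0.0024, -0.0008,  0.0057]))
(array([ 0.1903,  0.5147, -0.2811]), array([-0.0035,  0.7592,  0.0052])) (array([ 0.2199,  0.5149, -0.2067]), array([-0.0035,  0.7592,  0.0052])) tip path [597.6963  19.6919 169.6322] [629.8099  28.8094  86.0524]
```

Call:
{"fn": "carry_out", "kwargs": {
  "travel": [
    [0,0,-0.08],
    [0.0,0.05,-0.18],
    [0.03,0.13,-0.26],
    [0.06,0.21,-0.281],
    [0.09,0.29,-0.281],
    [0.13,0.37,-0.281],
    [0.16,0.45,-0.281],
    [0.19,0.515,-0.281],
    [0.19,0.515,-0.281],
    [0.19,0.515,-0.281]
  ],
  "twist": [
    [0,0,0],
    [0,0,0],
    [0,0,0],
    [0,0,0],
    [0,0.15,0],
    [0,0.35,0],
    [-0.001,0.55,0],
    [-0.0035,0.76,0.005],
    [-0.0035,0.76,0.005],
    [-0.0035,0.76,0.005]
  ],
  "gripper": [1,1,1,1,1,1,1,1,1,1]
}}

```text
t: 25.45
position: [607.1, 20.1, 142.4]
tool_rot: [-3.007, -0.411, -0.577]
ft_force: [-0.9, 0.9, -1.6]
opening: 0.29
```

```bash
cat > n.py <<'E'
from h import *
np.set_printoptions(precision=4,suppress=True,linewidth=200)
offx,rimd=np.load('tgt.npy'); th=np.radians(15.85)
face=np.array([641.4,32.1,57]);ax=np.array([-np.cos(th)*np.sin(.38),-np.sin(th)*np.sin(.38),np.cos(.38)])
Rt=Rz(-74.15,.38)
def tgt(h): return face+ax*(h+rimd)-Rt.apply([offx,0,0])
def rep(*hs):
    s=monitor.state();R=Ro.from_rotvec(s['tool_rot']);tip=s['position']-29*R.apply([0,0,1])
    e=Rt.inv().apply(tip-tgt(0)); print(s['t'],s['position'],s['opening'],'F',s['ft_force'],'Ftool',R.inv().apply(s['ft_force']),'err x,y,h',e[0],e[1],-e[2],'ang',(R.inv()*Rt).as_rotvec())
    for h in hs: print(h,*goto(tgt(h),Rt,s))
E
python3 - <<'E'
from n import *
rep(60,45)
s,im=grab('wrist','w17.png');C=cam('wrist',s);print(s['position'],s['tool_rot'])
nz=proj(C,[face+ax*h for h in(0,24,32)]-np.array([0,0,6.5]));print(nz)
for n in('wrist','side','top'):
    if n!='wrist': grab(n,n+'17.png')
    for k in('gauge','nipple'):
        for d in look_for(n,k)[:3]: print(n,k,round(d['conf'],2),np.array(d['at']))
        for m in masks_of(n,k)[:3]: print('   ',cv2.boundingRect(m['mask'].astype(np.uint8)))
print(monitor.state()['joint_positions'])
E
```

```text
25.45 [607.0839  20.1265 142.4086] 0.28951890758188503 F [-0.9167  0.9458 -1.5685] Ftool [-1.1652 -1.1556  1.2255] err x,y,h -1.5753865173870747 2.12508125500241 90.32467514931939 ang [ 0.0007  0.0009 -0.0047]
60 [ 0.0032 -0.0044  0.0606] [ 0.0014  0.0018 -0.0094]
45 [ 0.0033 -0.0044  0.0906] [ 0.0014  0.0018 -0.0094]
[607.0839  20.1265 142.4086] [-3.0072 -0.4112 -0.5767]
[[316.4647 222.8619]
 [316.0806 233.0985]
 [315.9372 236.9182]]
wrist gauge 0.67 [596.6  16.4 207.3]
    (271, 235, 100, 174)
    (485, 237, 155, 165)
    (266, 130, 102, 146)
wrist nipple 0.64 [644.8  36.1  62.3]
wrist nipple 0.32 [662.2  41.   26.3]
    (283, 183, 66, 59)
side gauge 0.84 [588.1   9.4 163.5]
    (358, 166, 28, 43)
side nipple 0.91 [631.8  26.7  55.6]
side nipple 0.8 [311.1  99.7  56.2]
side nipple 0.19 [433.4  15.5  35.7]
    (176, 193, 25, 26)
    (191, 265, 32, 31)
    (369, 222, 24, 30)
top nipple 0.91 [405.5 382.2  61.8]
top nipple 0.67 [651.9  45.   62.4]
    (167, 277, 23, 24)
    (327, 176, 13, 13)
[-0.5715  0.4889  0.7444  2.0949 -1.036   0.5203 -0.3585]
```

Call:
{"fn": "carry_out", "kwargs": {
  "travel": [
    [0.003,-0.0044,0.05],
    [0.0033,-0.0044,0.0906],
    [0.0033,-0.0044,0.0906],
    [0.0033,-0.0044,0.0906],
    [0.0033,-0.0044,0.0906]
  ],
  "twist": [
    [0.001,0.002,-0.009],
    [0.001,0.002,-0.009],
    [0.001,0.002,-0.009],
    [0.001,0.002,-0.009],
    [0.001,0.002,-0.009]
  ],
  "gripper": [1,1,1,1,1]
}}

```text
t: 26.7
position: [625.0, 28.2, 101.6]
tool_rot: [-3.007, -0.424, -0.581]
ft_force: [-0.4, 0.2, -1.4]
opening: 0.29
```

Run:
```python
from n import *
rep(28)
s,im=grab('wrist','w18.png');C=cam('wrist',s)
print(proj(C,[face+ax*h for h in(0,24,32)]-np.array([0,0,6.5])))
for k in('gauge','nipple','outlet'):
    for m in masks_of('wrist',k)[:3]: print(k,m['conf'],cv2.boundingRect(m['mask'].astype(np.uint8)))
g=cv2.GaussianBlur(cv2.imread('pics/w18.png',0),(3,3),0)
sub=cv2.resize(g[140:290,250:394],None,fx=1/4,fy=1/4,interpolation=cv2.INTER_AREA)
for i,r in enumerate(sub): print(140+4*i,' '.join('%2d'%(v//3) for v in r))
```

```text
26.7 [624.9808  28.2409 101.6417] 0.2903542448038372 F [-0.3514  0.1633 -1.4124] Ftool [-0.7972 -0.2577  1.2013] err x,y,h 1.2827771922118358 -0.8128889176436472 45.257958101927336 ang [ 0.0014 -0.0014  0.0036]
28 [-0.0027  0.0015  0.0345] [ 0.0028 -0.0028  0.0073]
[[320.2942 248.2544]
 [320.2629 262.9759]
 [320.2509 268.5861]]
gauge 0.66 (270, 234, 103, 175)
nipple 0.63 (281, 200, 79, 54)
outlet 0.9 (262, 140, 117, 165)
140 49 49 50 49 49 50 49 49 49 48 49 50 49 49 48 40 29 27 27 39 49 50 50 50 48 48 50 51 50 50 50 49 49 49 50 50
144 49 50 50 48 49 50 50 49 49 49 50 49 49 49 37 26 35 35 31 25 35 49 50 51 50 49 51 51 50 49 49 50 50 50 51 51
148 49 50 50 47 42 40 39 40 40 39 39 39 40 38 23 36 37 35 34 34 22 37 40 40 40 40 40 40 40 40 42 48 50 50 50 50
152 49 48 50 42 38 43 40 36 36 35 35 35 36 31 23 36 36 37 35 34 26 29 35 36 36 35 35 36 39 42 40 41 49 49 49 49
156 50 48 49 40 43 46 45 35 36 37 37 37 36 32 24 37 38 35 33 36 25 31 36 37 36 36 36 36 43 46 45 38 50 48 49 51
160 49 49 49 37 39 44 38 34 36 37 37 37 36 37 19 33 38 34 33 32 18 35 36 36 36 36 36 37 38 44 41 37 49 49 50 50
164
[... 2880 characters left out ...]
6 25 24 34 35 33 48 49 50 48
268 51 50 49 35 35 37 34 23 26 33 38 38 38 38 38 37 37 37 37 37 37 37 37 37 37 36 32 26 23 33 35 32 49 50 48 49
272 50 51 50 35 34 35 30 25 35 38 38 38 37 37 37 37 37 37 37 37 37 37 37 38 38 38 38 34 25 30 36 32 48 50 49 49
276 51 51 50 35 36 35 27 31 38 38 37 37 37 37 37 37 36 36 35 36 38 38 38 38 38 37 37 37 31 26 36 32 48 50 50 49
280 51 51 49 35 36 34 29 36 37 37 37 37 37 37 31 21 16 13 11 15 22 29 35 37 37 37 38 38 37 28 34 33 48 50 50 50
284 50 50 49 34 35 33 35 37 37 37 37 37 34 23  7  4  3  3  4  2  3  5 15 35 38 38 38 38 37 34 32 33 49 51 50 50
288 49 49 50 34 36 35 37 37 37 37 37 36 16  5  3  4  4  3  4  3  3  3  4 21 36 38 37 37 37 36 33 32 49 50 50 50
```

Run:
```python
from n import *
c=viewer.get_calibration('wrist');print(c['cx'],c['cy'],c['k1']);T=np.array(c['T_tool_cam'])
s=monitor.state();R=Ro.from_rotvec(s['tool_rot'])
print('face in tool',R.inv().apply(face-s['position']),R.inv().apply(tgt(0)-s['position']),s['position'])
f=240/np.tan(np.radians(c['fovy']/2))
def toolproj(X):
    p=np.linalg.inv(T)@np.r_[X,1];q=p[:2]/p[2];q=q*(1+c['k1']*(q@q));return q*f+[c['cx'],c['cy']],p[2]
for X in([0,0,0],[0,0,-29],[0,0,-10],[11,0,-29],[0,0,2.5],[22,0,2.5]): print(X,*toolproj(X))
```

```text
321.5711939821784 234.92474426604412 0.016349142078224892
face in tool [-1.1158  1.7113 47.3481] [-1.4846  1.7295 15.8988] [624.9584  29.2479 101.3572]
[0, 0, 0] [318.6581 279.9236] 190.6315929929882
[0, 0, -29] [318.2323 309.3702] 163.11587219323872
[0, 0, -10] [318.526  289.0636] 181.1434134068677
[11, 0, -29] [318.1577 285.5493] 159.64182729434157
[0, 0, 2.5] [318.6891 277.7794] 193.00363788951833
[22, 0, 2.5] [318.5769 235.7667] 186.05554809172403
```

Run:
```python
from n import *
c=viewer.get_calibration('wrist');print(np.array(c['T_tool_cam']),c['fovy'])
c=viewer.get_calibration('wrist');print(np.array(c['T_tool_cam'])[:3,3])
for _ in range(3): print(monitor.state()['position'],monitor.state()['t'])
```

```text
[[  -0.0001   -0.9488   -0.3158   81.1428]
 [   1.       -0.0004    0.0009    1.2693]
 [  -0.001    -0.3158    0.9488 -173.9069]
 [   0.        0.        0.        1.    ]] 63.39175464322048
[  81.1428    1.2693 -173.9069]
[624.9584  29.2479 101.3572] 26.9
[624.9584  29.2479 101.3572] 26.9
[624.9584  29.2479 101.3572] 26.9
```

```bash
sed -i 's/-Rt.apply(\[offx,0,0\])/-Rt.apply([offx,1.9,0])/' n.py; python3 -c "
from n import *
rep(40)"
```

```text
26.9 [624.9584  29.2479 101.3572] 0.29184311200610136 F [-0.0522 -0.1327 -0.2846] Ftool [-0.1867  0.1124  0.2321] err x,y,h 1.4135059618695678 0.13467932139330824 44.89967974188044 ang [ 0.0006 -0.0014  0.0049]
40 [-0.0029 -0.0003  0.0098] [ 0.0013 -0.0028  0.0098]
```

Call:
{"fn": "carry_out", "kwargs": {
  "travel": [
    [-0.0028,0,0.01],
    [-0.0028,0,0.01],
    [-0.0028,0,0.01],
    [-0.0028,0,0.01]
  ],
  "twist": [
    [0.001,-0.003,0.01],
    [0.001,-0.003,0.01],
    [0.001,-0.003,0.01],
    [0.001,-0.003,0.01]
  ],
  "gripper": [1,1,1,1]
}}

```text
t: 27.3
position: [625.5, 29.3, 95.8]
tool_rot: [-3.006, -0.418, -0.577]
ft_force: [-0.1, 0.1, -1.2]
opening: 0.288
```

Run:
```python
from n import *
rep(40)
s,im=grab('wrist','w19.png');C=cam('wrist',s);R=Ro.from_rotvec(s['tool_rot']);rep()
tp=lambda X: proj(C,np.array([R.apply(x)+s['position'] for x in X]))
a=np.linspace(0,2*np.pi,361);cs=np.c_[np.cos(a),np.sin(a),0*a]
for nm,r,z in(('rim',22,2.4),('shoulder',22,-29.6)):
    q=tp(cs*r+[offx,0,z]);print(nm,q.min(0),q.max(0))
e=np.c_[Rt.apply([1,0,0]),Rt.apply([0,1,0])]
q=proj(C,face+(cs[:,:2]*24)@e.T);print('flange',q.min(0),q.max(0))
q=proj(C,face-[0,0,6.5]+(cs[:,:2]*24)@e.T);print('flange d',q.min(0),q.max(0))
O=np.array([[55,40,25],[55,-40,25],[40,0,63]]);oc=face-[0,0,57]-np.array([np.cos(th),np.sin(th),0])*-15
Q=oc+np.c_[O[:,0]*np.cos(th)-O[:,1]*np.sin(th),O[:,0]*np.sin(th)+O[:,1]*np.cos(th),O[:,2]];print('corners,spigot',proj(C,Q))
g=cv2.GaussianBlur(cv2.imread('pics/w19.png',0),(3,3),0)
print('cols 312..330 mean by row')
v=g[:,312:331].mean(1); print(' '.join('%d:%d'%(r,v[r]) for r in range(130,290,2)))
for r in(225,235): print(r,' '.join('%d:%d'%(c,g[r-1:r+2,c].mean()) for c in list(range(272,300,2))+list(range(340,368,2))))
for r in(275,290): print(r,' '.join('%d:%d'%(c,g[r-1:r+2,c].mean()) for c in list(range(268,304,2))+list(range(340,376,2))))
```

```text
27.3 [625.4653  29.3219  95.8259] 0.28785517621637324 F [-0.1126  0.139  -1.2422] Ftool [-0.5256 -0.1643  1.1278] err x,y,h -0.11059230650652728 0.22247049657867995 39.57461582934957 ang [-0.0001  0.0005 -0.0003]
40 [ 0.0003 -0.0004 -0.0009] [-0.0001  0.0011 -0.0007]
27.35 [625.4084  29.3555  95.7593] 0.2893697317800714 F [-0.2385 -0.5566 -1.4907] Ftool [-0.9063  0.4707  1.2434] err x,y,h -0.17456088109867338 0.1762614140612824 39.5297102163027 ang [-0.0001  0.0006 -0.0003]
rim [274.2774 235.0233] [363.0773 316.3135]
shoulder [265.4674 260.3086] [370.9441 354.2096]
flange [281.4024 209.6181] [362.4567 285.6329]
flange d [282.4976 210.9752] [361.3278 284.887 ]
corners,spigot [[263.3325 147.6545]
 [380.2098 147.5904]
 [321.8743 154.6043]]
cols 312..330 mean by row
130:151 132:150 134:150 136:150 138:126 140:74 142:64 144:71 146:76 148:80 150:72 152:71 154:77 156:71 158:81 160:89 162:84 164:65 166:37 168:23 170:31 172:50 174:61 176:66 178:66 180:58 182:58 184:73 186:97 188:107 190:108 192:108 194:109 196:110 198:110 200:104 202:100 204:100 206:99 208:110 210:135 212:137 214:135 216:135 
[... 593 characters left out ...]
4:137 296:137 298:137 340:134 342:135 344:135 346:136 348:136 350:136 352:136 354:135 356:137 358:132 360:113 362:106 364:105 366:105
275 268:105 270:106 272:106 274:104 276:81 278:69 280:81 282:104 284:114 286:114 288:114 290:113 292:113 294:113 296:112 298:113 300:111 302:111 340:114 342:114 344:114 346:115 348:114 350:114 352:112 354:113 356:114 358:113 360:110 362:94 364:75 366:69 368:90 370:111 372:113 374:112
290 268:107 270:107 272:105 274:110 276:111 278:111 280:112 282:111 284:111 286:110 288:111 290:112 292:113 294:113 296:88 298:43 300:16 302:10 340:7 342:16 344:24 346:54 348:99 350:112 352:112 354:111 356:111 358:110 360:109 362:107 364:108 366:109 368:109 370:103 372:101 374:112
```

```bash
sed -i 's/-Rt.apply(\[offx,1.9,0\])/-Rt.apply([offx-1.0,1.8,0])/' n.py; python3 -c "
from n import *
rep(26,18)"
```

```text
27.35 [625.4084  29.3555  95.7593] 0.2893697317800714 F [-0.2385 -0.5566 -1.4907] Ftool [-0.9063  0.4707  1.2434] err x,y,h -1.1745608810987715 0.07626141406125261 39.529710216302746 ang [-0.0001  0.0006 -0.0003]
26 [ 0.0024 -0.0001  0.0271] [-0.0003  0.0013 -0.0006]
18 [ 0.0024 -0.0001  0.0431] [-0.0003  0.0013 -0.0006]
```

Call:
{"fn": "carry_out", "kwargs": {
  "travel": [
    [0.0024,0,0.01],
    [0.0024,0,0.02],
    [0.0024,0,0.027],
    [0.0024,0,0.033],
    [0.0024,0,0.039],
    [0.0024,0,0.039]
  ],
  "twist": [
    [0,0.001,0],
    [0,0.001,0],
    [0,0.001,0],
    [0,0.001,0],
    [0,0.001,0],
    [0,0.001,0]
  ],
  "gripper": [1,1,1,1,1,1]
}}

```text
t: 27.95
position: [633.3, 31.5, 77.4]
tool_rot: [-3.006, -0.417, -0.577]
ft_force: [-0.6, 0.5, -2.0]
opening: 0.292
```

```bash
python3 -c "
from n import *
rep(14)"
```

```text
27.95 [633.269   31.5343  77.3944] 0.2915326643991548 F [-0.582   0.5353 -2.0075] Ftool [-1.1278 -0.6723  1.7121] err x,y,h -0.40421215470321126 0.1350996705548013 19.44934647664607 ang [-0.0004  0.0009 -0.0008]
14 [ 0.0009 -0.0002  0.0109] [-0.0008  0.0018 -0.0016]
```

Call:
{"fn": "carry_out", "kwargs": {
  "travel": [
    [0.0007,0,0.005],
    [0.0007,0,0.01],
    [0.0007,0,0.01],
    [0.0007,0,0.01]
  ],
  "twist": [
    [0,0.002,0],
    [0,0.002,0],
    [0,0.002,0],
    [0,0.002,0]
  ],
  "gripper": [1,1,1,1]
}}

```text
t: 28.35
position: [635.0, 32.1, 73.1]
tool_rot: [-3.006, -0.417, -0.578]
ft_force: [-3.3, -1.2, 0.5]
opening: 0.285
```

```bash
python3 -c "
from n import *
rep(8,0)"
```

```text
28.35 [634.9703  32.0623  73.14  ] 0.28532217833081386 F [-3.2542 -1.2049  0.4707] Ftool [-3.0381  0.2718 -1.7202] err x,y,h -0.35212534147324825 0.09079973137241885 14.837935181526577 ang [-0.0004  0.0001 -0.0007]
8 [ 0.0007 -0.0002  0.0137] [-0.0007  0.0002 -0.0014]
0 [ 0.0007 -0.0001  0.0297] [-0.0007  0.0002 -0.0014]
```

Call:
{"fn": "carry_out", "kwargs": {
  "travel": [
    [-0.001,0,0.005],
    [-0.001,0,0.01],
    [-0.001,0,0.01]
  ],
  "twist": [
    [0,0,0],
    [0,0,0],
    [0,0,0]
  ],
  "gripper": [1,1,1]
}}

```text
t: 28.65
position: [636.2, 32.5, 68.1]
tool_rot: [-3.006, -0.417, -0.578]
ft_force: [-4.0, -1.2, -1.0]
opening: 0.292
```

```bash
python3 -c "
from n import *
rep(8,0)"
```

```text
28.65 [636.2253  32.456   68.1351] 0.29165389883224657 F [-4.0139 -1.2377 -1.0191] Ftool [-4.2779  0.0972 -0.61  ] err x,y,h -0.9814021417050561 0.05372702034879554 9.702337622539728 ang [-0.0003  0.0003 -0.0007]
8 [ 0.002  -0.0001  0.0034] [-0.0007  0.0006 -0.0014]
0 [ 0.002  -0.0001  0.0194] [-0.0007  0.0006 -0.0014]
```

Call:
{"fn": "carry_out", "kwargs": {
  "travel": [
    [-0.001,0,0.004],
    [-0.001,0,0.008],
    [-0.001,0,0.012],
    [-0.001,0,0.012]
  ],
  "twist": [
    [0,0,0],
    [0,0,0],
    [0,0,0],
    [0,0,0]
  ],
  "gripper": [1,1,1,1]
}}

```text
t: 29.05
position: [638.6, 33.2, 62.5]
tool_rot: [-3.005, -0.418, -0.579]
ft_force: [-2.0, -0.6, -2.5]
opening: 0.292
```

```bash
python3 -c "
from n import *
rep(0)"
```

```text
29.05 [638.6076  33.2188  62.5411] 0.2915814800995795 F [-1.9617 -0.5566 -2.5277] Ftool [-2.8322  0.0013  1.5895] err x,y,h -0.7588899917966891 -0.026972761024277002 3.5800022357619397 ang [-0.0004 -0.0005 -0.0004]
0 [0.0015 0.0001 0.0072] [-0.0008 -0.0011 -0.0007]
```

Call:
{"fn": "carry_out", "kwargs": {
  "travel": [
    [0,0,0.004],
    [0,0,0.007],
    [0,0,0.007]
  ],
  "twist": [
    [0,0,0],
    [0,0,0],
    [0,0,0]
  ],
  "gripper": [1,1,1]
}}

```text
t: 29.35
position: [640.1, 33.5, 59.9]
tool_rot: [-3.005, -0.418, -0.58]
ft_force: [-4.8, -0.8, 5.6]
opening: 0.289
```

```bash
python3 -c "
from n import *
rep(0)"
```

```text
29.35 [640.1399  33.5044  59.8607] 0.2885532993112306 F [-4.8279 -0.8455  5.5569] Ftool [-2.4563 -0.5054 -6.9723] err x,y,h -0.3386486333211708 0.1106796677719519 0.5151749035972288 ang [-0.0002 -0.0015 -0.0005]
0 [ 0.0006 -0.0002  0.001 ] [-0.0004 -0.003  -0.001 ]
```

Call:
{"fn": "carry_out", "kwargs": {
  "travel": [
    [0,0,0.003],
    [0,0,0.003]
  ],
  "twist": [
    [0,0,0],
    [0,0,0]
  ],
  "gripper": [1,1]
}}

```text
t: 29.55
position: [640.5, 33.6, 58.9]
tool_rot: [-3.005, -0.418, -0.581]
ft_force: [-6.7, -1.9, 10.8]
opening: 0.286
```

Call:
{"fn": "carry_out", "kwargs": {
  "travel": [
    [0,0,0.003],
    [0,0,0.003]
  ],
  "twist": [
    [0,0,0],
    [0,0,0]
  ],
  "gripper": [1,1]
}}

```text
t: 29.75
position: [640.6, 33.6, 58.9]
tool_rot: [-3.004, -0.417, -0.582]
ft_force: [-19.2, -2.5, 30.5]
opening: 0.287
```

```bash
python3 -c "
from n import *
rep(0)"
```

```text
29.75 [640.5937  33.6483  58.8813] 0.2868422384910774 F [-19.174   -2.484   30.4617] Ftool [ -6.3566  -2.8722 -35.3987] err x,y,h -0.3047678857713386 0.11623401539682286 -0.5710352568634156 ang [-0.0009 -0.003  -0.001 ]
0 [ 0.0004 -0.0002 -0.0011] [-0.0018 -0.006  -0.0021]
```

Call:
{"fn": "carry_out", "kwargs": {
  "travel": [
    [0,0,-0.0008],
    [0,0,-0.0008],
    [0,0,-0.0008],
    [0,0,-0.0008]
  ],
  "twist": [
    [0,0,0],
    [0,0,0],
    [0,0,0],
    [0,0,0]
  ],
  "gripper": [1,1,1,1]
}}

```text
t: 30.15
position: [640.5, 33.7, 58.9]
tool_rot: [-3.004, -0.417, -0.582]
ft_force: [-15.5, -1.8, 25.0]
opening: 0.289
```

Run:
```python
from n import *
rep()
s,im=grab('side','side20.png');C=cam('side')
for k in('gauge','plug','beaker_small','beaker_big'):
    for d in look_for('side',k)[:3]: print(k,round(d['conf'],2),np.array(d['at']),proj(C,d['at']))
m=masks_of('side','gauge')
for q in m[:2]: print(q['conf'],cv2.boundingRect(q['mask'].astype(np.uint8)))
a=np.linspace(0,2*np.pi,61);e=np.c_[Rt.apply([1,0,0]),Rt.apply([0,1,0])]
pts=np.vstack([proj(C,face+ax*z+(np.c_[np.cos(a),np.sin(a)]*r)@e.T) for z,r in((0,22),(32,22),(77,13))]);print('expected gauge box',pts.min(0),pts.max(0))
p=[611.1,-158.9];print('plug expected',proj(C,[[*p,80],[*p,40]]))
for q in masks_of('side','plug')[:3]: print(q['conf'],cv2.boundingRect(q['mask'].astype(np.uint8)))
rep()
```

```text
30.15 [640.5306  33.6645  58.8783] 0.28886435074790223 F [-15.4627  -1.8023  25.0076] Ftool [ -4.9213  -2.5056 -28.9349] err x,y,h -0.34675923050410645 0.07819863839316481 -0.5528810205660811 ang [-0.0007 -0.0026 -0.0009]
gauge 0.89 [620.8  20.7  78.3] [[377.0079 230.9107]]
plug 0.91 [ 371.  -210.9   36.5] [[354.3296 385.0622]]
plug 0.61 [ 600.4 -161.3   69.1] [[445.3801 285.12  ]]
plug 0.49 [ 585.9 -208.9   39. ] [[460.0975 318.7172]]
beaker_small 0.84 [430.9  16.7  36.6] [[293.2517 287.7851]]
beaker_small 0.41 [ 599.6 -160.5   70.8] [[444.7983 284.1905]]
beaker_big 0.73 [617.  265.   70.2] [[298.453  190.5482]]
0.87 (367, 204, 25, 39)
expected gauge box [366.068  201.4024] [391.996  244.0505]
plug expected [[449.5738 276.3785]
 [446.2795 296.6568]]
0.95 (347, 375, 19, 29)
0.62 (435, 270, 27, 34)
0.29 (283, 168, 30, 51)
30.5 [640.5608  33.5951  58.8675] 0.29042267397945914 F [-15.2645  -2.2468  26.1394] Ftool [ -4.434   -2.0219 -29.9595] err x,y,h -0.3413857604669352 0.1504322946332798 -0.5666673011563369 ang [-0.0006 -0.0026 -0.0009]
```

```bash
python3 -c "
from n import *
print(ticket.job_done()); rep()"
```

```text
the job is handed in; nothing more can be done
None
the job is handed in; nothing more can be done
```

I plugged the interlock plug into its square socket and let go. The test gauge is pressed onto the grey outlet's tilted nipple, and the robot is still gripping it and holding it down. I handed the job in at about 30.5 s of the 56 s allowed; no verdict came back.

**What went wrong first:** the real fingertips sit 29 mm behind the reported tool point. My first attempt to grip the plug therefore pressed on its top with about 44 N (not the gripper body, as far as I can tell), and it fell over when I lifted away. I measured the offset by touching the bench, stood the plug up again with a tilted grip, and re-gripped it upright.

**Last checks:**
- **Plug:** it went down 24.2 mm from standing on the bench, against 24.0 mm for fully home. It stopped at about 17 N, and the camera later showed it in the socket.
- **Gauge:** as I pushed, the force dropped after the snap, rose with the valve spring, then hit a hard stop. The rim height came out within 0.6 mm of the flange by my estimate, square within about 0.003 rad, pressing at about 30 N. In the side view its outline matched the expected seated outline within 3 pixels.
- **Beakers:** both read within about 2 mm of their starting positions.

**Disagreements:** the wrist camera was off by about 6.5 mm in depth, and its reported sideways offset changed by about 3 mm during the run. I aligned the gauge from direct image comparison and the contact forces instead. I could not read the valve travel itself, so that it is fully in is inferred from the forces and the height.

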